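# Click a bearing cap home with the seating tool

### The arm

A 7-joint arm with a two-finger parallel gripper is mounted at the origin on the work surface; the furniture and walls round the work are solid. World frame = base frame: x ahead of the robot, y to its left, z up, the work surface at z = 0. Lengths are in m, angles in rad, forces in N, time in s.
With the tool pointing down it reaches from about 0.425 to 0.875 m from the base axis. Payload 4.7 kg.
Tool frame: the origin (TCP) lies at the very end of the fingers, on their centre line; the grasp point (between the pads) lies 19 mm behind it; x points along the fingers, z is the direction in which the jaws open and shut, and the axes are right-handed (so a half turn about x gives the same grasp; the last joint's range is limited). The gripper opens to 87 mm and grips with 3 to 60 N. Pads are 19 mm wide; open, the fingers measure 117 mm over their backs; the gripper's body (75 mm by 190 mm) begins 51 mm behind the grasp point.
Start: joints at [-1.091, 0.321, -0.07, 1.45, 0.023, 1.371, -0.057], TCP at [0.292, 0.581, 0.223] pointing down, gripper open.
Joint ranges: [-2.86, 2.86], [-0.3, 2.09], [-1.38, 1.24], [0.06, 2.45], [-1.56, 4.7], [0.09, 2.05], [-2.69, 2.69]. Speed limits (rad/s): [2.57, 2.57, 3.14, 3.14, 3.14, 3.14, 3.14].

### API

Orientations are given as a rotation vector (axis times angle).
In Python, from bench import * gives the robot as it stands.
- The arm moves only by the shell command python3 -m handwheel 'ROWS' [OPENING] [FORCE]. ROWS is JSON, a list of rows, each an object with "xyz": the shift along the world's x, y, z in cm, a list of three; "angular": the turn, a rotation vector about the world's x, y, z in degrees, a list of three. A call has 1 to 5 rows; each row shifts and turns the pose as measured when the row begins; what a row does not reach is not made up. A row lasts 1/12 s, in which the tool goes at most 41.7 mm and 7.16 degrees, less where a joint would pass 70% of its speed; a pose out of reach is approached as far as the arm can. A call with a gripper value outside its range is refused whole. OPENING is the finger opening in cm, from 0 to 8.7, set as the call begins (- or left out, the last holds). The fingers move at their own pace and stop on an object; FORCE is the grip in N (left out, the last holds). Time passes only in rows, so rows that do not move let the fingers close. It gives the time, the measured TCP pose, the force and the opening at its end, in the units of the state.
- get_state(): the state, without advancing time (a new reading comes with each control period).
- get_image(name): name is "scene" or "top" or "wrist"; returns a dict with "pixels" (420x560x3 uint8, blue, green, red), "K" (3x3 intrinsics, pixels), "cam_to_world" (4x4, takes a point from camera to world coordinates). Camera axes: x right, y down, z forward; pixel columns grow to the right and rows downward; lengths in m; the calibration is good to about 2 mm. A picture is of the moment at which its call begins. There is no depth.
- close_job(): hands the job in, once; it reports no verdict.
The state is a dict: "time": time; "joint_positions": joint angles; "qd": joint speeds; "joint_torque": joint torques, N m; "position": TCP position; "tool_rot": TCP orientation; "ft_force": force on the tool from outside, world axes, zero at the start; "torque": the same for the moment, N m; "grip_width": opening from 0.0 (shut) to 1.0 (fully open).
Only numpy, scipy, OpenCV 4.12 (cv2) and the standard library are available. Lean on these libraries where they do the work, as an engineer would, in place of code of your own. Each camera call takes 0.05 s, during which the arm holds its last target.

### The job

One of the two bearing blocks still has its black end cap standing high. Take the seating tool from its wooden rest, set its cup squarely over the cap's boss and press the cap past its first catch and its final click until it bottoms on the bearing, lean on it there with about 18 N for a full second (never more than 35 N), then stand the tool upright back in its rest. Press only with the tool, and leave the finished block and the things lying around alone.

Things in the scene. Friction and masses are not known exactly. Their poses are not given: they have to be found in the camera images.
- cap: the loose black end cap that stands high, 44 mm across, 41 mm tall: below, a round plug that sits in the bore; 30 to 33 mm above its origin a flat round flange 44 mm across; on that a central boss 18 mm across and 8 mm tall. Origin: centre of the plug's underside; z up along its axis. At the start it rests on its first catch, the flange about 24 mm above the block's rim
- cap_flange (a point): centre of the flange's upper face (33.5 mm above the cap's origin), which the tool's rim presses. On the way down the first catch takes 2 to 4 N, then it slides freely for some mm, the final click takes 6 to 11 N, and about 9 mm below where that click was first felt the cap bottoms hard. Whole way down: 14 to 23 mm, to be found by feel
- block: the fixed grey bearing block with the high cap: foot plate 96 x 74 x 10 mm with four screws, round boss 56 mm across, rim 60 mm above the desk; the bore is 34 mm wide and vertical. Origin: centre of the underside
- bore_mouth (a point): centre of that block's bore at the rim, 60 mm above the desk. The bearing's depth inside differs from block to block and cannot be seen: with the cap home, the flange's underside may be anywhere from 1 to 10 mm above this rim
- block_done: the second, finished bearing block, the same in shape but with its cap already home (a fixed part of it, top 76 mm above the desk); not to be pressed. Origin: centre of the underside
- seater: the seating tool, upright in its rest, 100 mm tall, about 0.25 kg: a steel cup 40 mm across, open downward, its mouth 24 mm wide and 12 mm deep; shank 20 mm thick; brass collar 36 mm across, 40 to 46 mm up; square wooden handle 26 x 26 mm, 46 to 100 mm up. Origin: centre of the cup's underside; z up; the handle's flats face its own x and y
- seater_grip (a point): middle of the tool's wooden handle, 73 mm above the cup's underside: the point to grasp
- seater_mouth (a point): centre of the cup's mouth, on the tool's underside. The cup's flat rim, 8 mm broad, presses the flange round the boss; the boss has 3 mm of play in the cup on each side
- tool_rest: the tool's fixed round wooden rest, 68 mm across and 14 mm tall, with a round recess 50 mm wide and 8 mm deep in which the cup stands. Origin: centre of the underside
- rest_floor (a point): centre of the recess's floor, 6 mm above the desk, where the cup's underside belongs
- wax_tin: bystander: low round metal tin, 70 mm across, 36 mm tall; origin at the centre of its underside
- cork_block: bystander: brown sanding block, 41 x 76 x 25 mm; origin at the centre of its underside
- parts_tray: bystander: little metal tray of snaps, 60 x 85 x 16 mm; origin at the centre of its underside
Mind the look-alikes: they are no part of the job. Several things have the shape of the seater; the one meant has the colours described above. Of the things shaped like the cap, the black one is meant.

How it is judged:
On the way, in this order (a step that is already met when the one before it is completed fails the run):
1. the tool's rim stands on the flange, round the boss, while the cap is still high (contact force between seater and cap above 0.5 N and distance between seater_mouth and cap_flange below 0.006 m and z of cap in the frame of block above 0.048 m), for 0.05 s.
2. the cap is bottomed and the tool leans on it squarely with 14 to 23 N for 0.6 s (contact force between seater and cap between 14 and 23 N and distance between seater_mouth and cap_flange below 0.006 m and angle between the z axis of seater and the z axis of cap, either way round below 0.1 rad and z of cap in the frame of block below 0.041 m), for 0.6 s.
At the end, for the whole second after the job is handed in: The cap is home in its bore (its underside less than 41 mm above the block's underside, tilted less than 0.06 rad, within 4 mm of the bore's axis); the tool stands upright (within 0.06 rad) and still on the floor of its rest's recess, within 8 mm of its centre (z of cap in the frame of block below 0.041 m and angle between each of cap, seater's own z axis and vertical below 0.06 rad and horizontal distance between cap and block below 0.004 m and horizontal distance between seater_mouth and rest_floor below 0.008 m and z of seater_mouth in the frame of rest_floor below 0.003 m and linear speed of seater below 0.01 m/s); the robot touches nothing.
It fails at once if the tool presses the cap with more than 35 N (contact force between seater and cap above 35 N).
It fails at once if the fingers press the cap (contact force between the fingers and cap above 3 N).
It fails at once if the finished block is pressed by tool or robot (contact force between any of seater, the arm, the fingers and block_done above 3 N).
It fails at once if a bystander is shifted by more than 20 mm (distance of any of wax_tin, cork_block, parts_tray from where it was at the start of the episode above 0.02 m).
It also fails if it takes over 69 s, if anything falls off the work surface, if the arm or the gripper's body presses on something with over 40 N, if the wrist force passes 120 N, or if a joint passes its speed limit or range.

## Working session

There is one attempt and no reset: what is moved stays moved. The work goes in short steps, Python scripts to look and compute and a shell command to move; the robot and the scene stay as the last step left them, time stands still between calls to the robot, and variables do not carry over. Pictures are saved under pics/ and viewed, and the job is handed in when it is done.

```bash
mkdir -p pics && ls && cat > h.py <<'E'
import numpy as np, cv2
from bench import *
def snap(name,fn):
    d=get_image(name); cv2.imwrite('pics/'+fn+'.png',d['pixels']); np.savez('pics/'+fn+'.npz',p=d['pixels'],K=d['K'],T=d['cam_to_world']); return d
def load(fn):
    z=np.load('pics/'+fn+'.npz'); return z['p'],z['K'],z['T']
def ray(K,T,u,v):
    r=T[:3,:3]@np.linalg.inv(K)@np.array([u,v,1.]); return T[:3,3],r/np.linalg.norm(r)
def onz(K,T,u,v,z):
    o,r=ray(K,T,u,v); return o+r*(z-o[2])/r[2]
def proj(K,T,P):
    c=np.linalg.inv(T)@np.append(P,1); q=K@c[:3]; return q[:2]/q[2]
def st():
    s=get_state(); print({k:(np.round(v,4).tolist() if k!='time' else v) for k,v in s.items() if k in('time','position','tool_rot','ft_force','grip_width','joint_positions')})
E
python3 - <<'E'
from h import *
for n in('scene','top','wrist'):
    d=snap(n,n+'0'); print(n,np.round(d['K'],1).tolist(),np.round(d['cam_to_world'],3).tolist())
st()
E
```

```text
pics
scene [[477.1, 0.0, 283.4], [0.0, 477.1, 208.9], [0.0, 0.0, 1.0]] [[0.73, -0.349, 0.588, -0.135], [-0.683, -0.345, 0.644, -0.696], [-0.022, -0.871, -0.49, 0.632], [0.0, 0.0, 0.0, 1.0]]
top [[503.2, 0.0, 279.6], [0.0, 503.2, 207.5], [0.0, 0.0, 1.0]] [[-0.027, -0.987, 0.156, 0.371], [-0.999, 0.029, 0.013, 0.025], [-0.017, -0.156, -0.988, 1.263], [0.0, 0.0, 0.0, 1.0]]
wrist [[350.0, 0.0, 271.9], [0.0, 350.0, 212.6], [0.0, 0.0, 1.0]] [[0.449, 0.862, 0.234, 0.229], [0.894, -0.433, -0.12, 0.613], [-0.003, 0.263, -0.965, 0.383], [0.0, 0.0, 0.0, 1.0]]
{'time': 0.15, 'joint_positions': [-1.0909, 0.3216, -0.0701, 1.4514, 0.0226, 1.3708, -0.0569], 'position': [0.2918, 0.5804, 0.2217], 'tool_rot': [-0.8605, 1.3954, 0.8592], 'ft_force': [-1.2417, -0.4461, -0.1752], 'grip_width': 1.0014}
```

View pics/scene0.png

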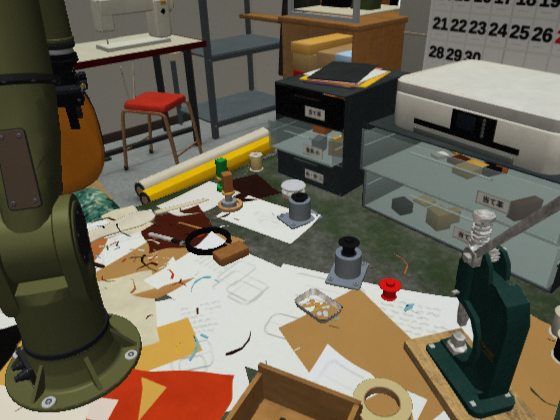

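View pics/top0.png

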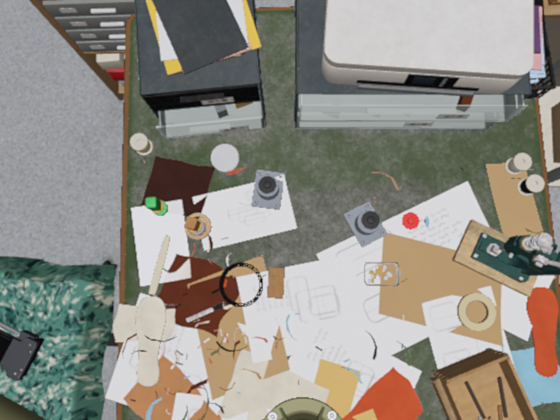

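View pics/wrist0.png

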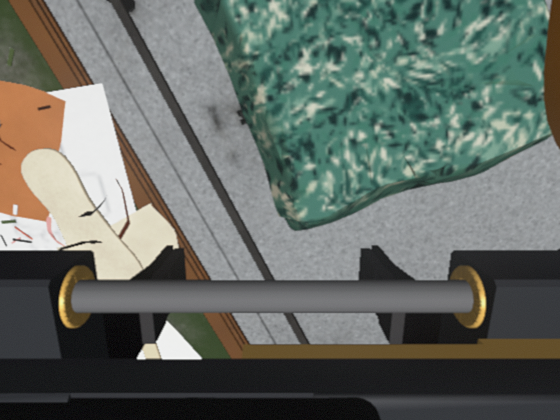

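```bash
python3 - <<'E'
from h import *
p,K,T=load('scene0'); q,K2,T2=load('top0')
a=cv2.resize(p[140:290,190:390],None,fx=4,fy=4,interpolation=cv2.INTER_CUBIC)
cv2.imwrite('pics/c1.png',a[:600])
b=cv2.resize(q[130:270,120:320],None,fx=4,fy=4,interpolation=cv2.INTER_CUBIC)
cv2.imwrite('pics/c2.png',b)
c=cv2.resize(q[180:290,320:440],None,fx=5,fy=5,interpolation=cv2.INTER_CUBIC)
cv2.imwrite('pics/c3.png',c)
E
```

```text
(no output)
```

View pics/c1.png

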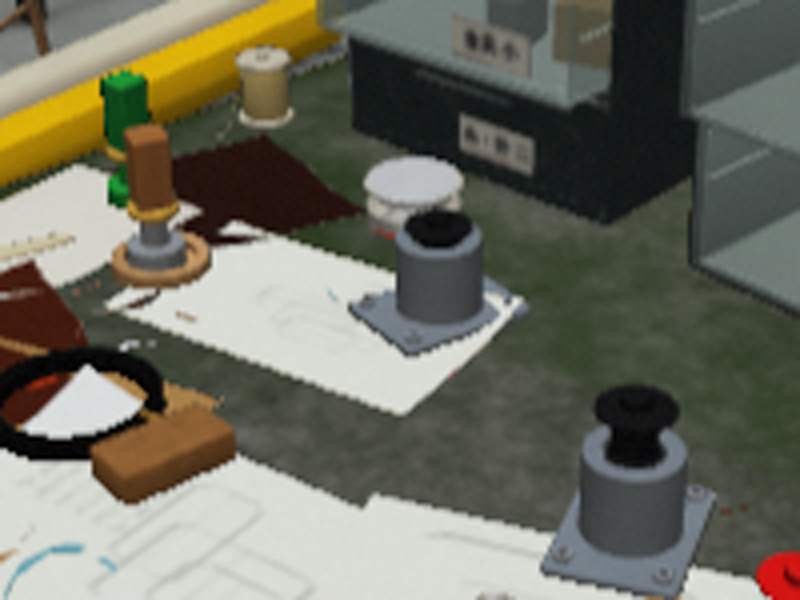

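View pics/c2.png

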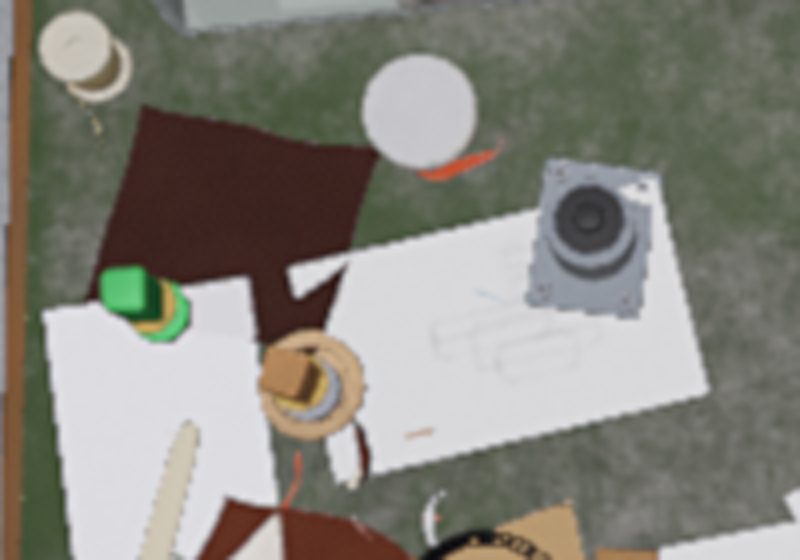

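View pics/c3.png

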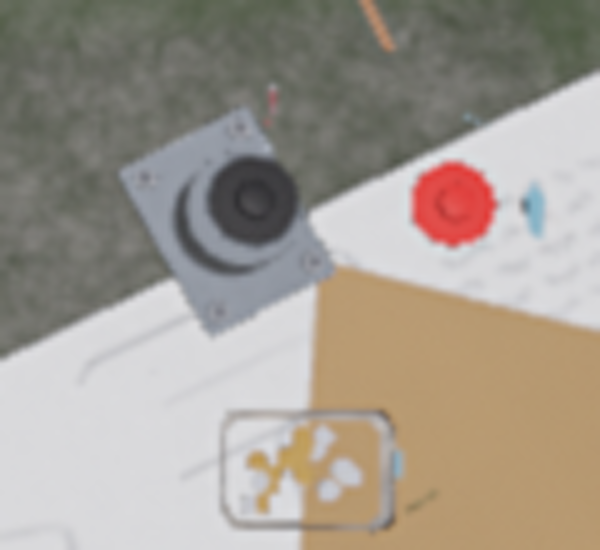

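```bash
python3 - <<'E'
from h import *
q,K,T=load('top0'); p,Ks,Ts=load('scene0')
def comps(img,m,box,tag,mina=20):
    x0,y0,x1,y1=box; mm=np.zeros_like(m); mm[y0:y1,x0:x1]=m[y0:y1,x0:x1]
    cs,_=cv2.findContours(mm,cv2.RETR_EXTERNAL,cv2.CHAIN_APPROX_NONE)
    out=[]
    for c in cs:
        if cv2.contourArea(c)<mina: continue
        e=cv2.fitEllipse(c); r=cv2.minAreaRect(c); print(tag,cv2.contourArea(c),np.round(e[0],1),np.round(e[1],1),round(e[2]),'bb',cv2.boundingRect(c),'rect',np.round(r[0],1),np.round(r[1],1),round(r[2])); out.append((c,e,r))
    return out
big=lambda im:im
dk=lambda im,t:((im.max(2)<t)*255).astype(np.uint8)
e=comps(q,dk(q,75),(350,200,390,245),'cap top')
for z in(.084,.0875): print(np.round(onz(K,T,*e[0][1][0],z),4) )
e=comps(p,dk(p,45),(330,230,370,270),'cap scene')
e=comps(q,dk(q,75),(250,170,285,205),'done top')
print('done',np.round(onz(K,T,*e[0][1][0],.068),4))
hs=cv2.cvtColor(q,cv2.COLOR_BGR2HSV)
for u,v in [(191,223),(198,226),(192,222),(206,226),(209,220),(200,228),(188,220),(196,224)]: print(u,v,hs[v,u],q[v,u])
hp=cv2.cvtColor(p,cv2.COLOR_BGR2HSV)
for u,v in [(227,175),(230,180),(224,180),(227,171)]: print('s',u,v,hp[v,u],p[v,u])
E
```

```text
cap top 189.0 [370.4 219.5] [15.3 15.8] 97 bb (362, 212, 17, 16) rect [370.  219.5] [15. 16.] 90
[ 0.5218 -0.1729  0.084 ]
[ 0.5214 -0.1723  0.0875]
cap scene 276.5 [348.5 245.3] [18.8 20.9] 178 bb (339, 236, 21, 21) rect [349. 246.] [20. 20.] 90
done top 170.0 [266.8 184.3] [14.5 15. ] 74 bb (259, 177, 16, 16) rect [267.  184.5] [14.8 14.8] 45
done [0.6171 0.0697 0.068 ]
191 223 [ 15 125 174] [ 89 131 174]
198 226 [ 15 143  93] [41 67 93]
192 222 [ 15 126 174] [ 88 130 174]
206 226 [ 16  84 189] [127 160 189]
209 220 [ 13  54 179] [141 158 179]
200 228 [ 20 124 194] [100 164 194]
188 220 [ 15 124 181] [ 93 137 181]
196 224 [ 14 142 108] [ 48  76 108]
s 227 175 [ 13 173 128] [ 41  80 128]
s 230 180 [ 13 174  91] [29 55 91]
s 224 180 [ 14 175  93] [29 58 93]
s 227 171 [ 17 165 133] [ 47  95 133]
```

```bash
python3 - <<'E'
from h import *
q,K,T=load('top0'); p,Ks,Ts=load('scene0')
hs=cv2.cvtColor(q,cv2.COLOR_BGR2HSV).astype(int)
m=((abs(hs[...,0]-15)<4)&(hs[...,1]>105)&(hs[...,1]<140)&(hs[...,2]>150)).astype(np.uint8)*255
m[:, :180]=0; m[:,201:]=0; m[:212]=0; m[233:]=0
n,l,s,c=cv2.connectedComponentsWithStats(m)
for i in range(1,n):
    if s[i,4]>15:
        print(s[i],c[i],np.round(onz(K,T,*c[i],.106),4))
        ct,_=cv2.findContours((l==i).astype(np.uint8),0,1)
        P=np.array([onz(K,T,*x[0],.106)[:2] for x in ct[0]],np.float32); print(cv2.minAreaRect(P))
# rest from mask of wooden ring
u=[(120+314/4,130+385/4)]
print('rest',np.round(onz(K,T,*u[0],.014),4))
# scene: project seater estimates
for P in ([.5215,-.1725,.0875],): print('cap scene proj',proj(Ks,Ts,P))
E
python3 - <<'E'
import cv2,numpy as np
E
```

```text
[185 217  12  12 108] [190.40740741 222.28703704] [0.5246 0.248  0.106 ]
((0.5243356227874756, 0.2479390799999237), (0.02393527515232563, 0.025112660601735115), 77.07392120361328)
rest [0.5262 0.2454 0.014 ]
cap scene proj [347.52671463 240.38966571]
```

```bash
cat >> h.py <<'E'
from scipy.spatial.transform import Rotation as R
def tgt(jawdeg):
    """remaining rotation vector in deg to point down with jaw axis (mod 180) along jawdeg"""
    s=get_state(); A=R.from_rotvec(s['tool_rot']).as_matrix()
    best=None
    for a in (jawdeg,jawdeg+180):
        z=np.array([np.cos(np.radians(a)),np.sin(np.radians(a)),0]); x=np.array([0,0,-1.])
        B=np.column_stack([x,np.cross(z,x),z]); rv=np.degrees(R.from_matrix(B@A.T).as_rotvec())
        if best is None or np.linalg.norm(rv)<np.linalg.norm(best): best=rv
    return best
def need(P,jawdeg):
    s=get_state(); A=R.from_rotvec(s['tool_rot']).as_matrix()
    print('pos',np.round(s['position'],4),'x',np.round(A[:,0],3),'jaw',round(np.degrees(np.arctan2(A[1,2],A[0,2])),1),'dcm',np.round((np.array(P)-s['position'])*100,2),'rot',np.round(tgt(jawdeg),1),'t',round(s['time'],2),'F',np.round(s['ft_force'],2),'g',round(float(s['grip_width']),3))
E
python3 - <<'E'
from h import *
need([.5246,.247,.222],-13); need([.5246,.247,.222],77)
E
```

```text
pos [0.2918 0.5804 0.2217] x [-0.001 -0.001 -1.   ] jaw 63.3 dcm [ 2.328e+01 -3.334e+01  3.000e-02] rot [  0.   -0.1 -76.3] t 0.15 F [-1.24 -0.45 -0.18] g 1.001
pos [0.2918 0.5804 0.2217] x [-0.001 -0.001 -1.   ] jaw 63.3 dcm [ 2.328e+01 -3.334e+01  3.000e-02] rot [ 0.1 -0.  13.7] t 0.15 F [-1.24 -0.45 -0.18] g 1.001
```

```bash
python3 -m handwheel '[{"xyz":[2.2,-3.1,0],"angular":[0,0,-7]},{"xyz":[2.2,-3.1,0],"angular":[0,0,-7]},{"xyz":[2.2,-3.1,0],"angular":[0,0,-7]},{"xyz":[2.2,-3.1,0],"angular":[0,0,-7]},{"xyz":[2.2,-3.1,0],"angular":[0,0,-7]}]' 8.7 && python3 -m handwheel '[{"xyz":[2.2,-3.1,0],"angular":[0,0,-7]},{"xyz":[2.2,-3.1,0],"angular":[0,0,-7]},{"xyz":[2.2,-3.1,0],"angular":[0,0,-7]},{"xyz":[0,0,0],"angular":[0,0,-7]},{"xyz":[0,0,0],"angular":[0,0,0]}]'
python3 - <<'E'
from h import *
need([.5246,.247,.222],-13); d=snap('wrist','w1'); print(proj(d['K'],d['cam_to_world'],[.5246,.247,.106]))
E
```

```text
time: 0.57
position: [0.3928, 0.4283, 0.2181]
tool_rot: [-0.382, 1.543, 0.391]
ft_force: [0.4, 0.3, -0.3]
grip_width: 1.002
time: 0.98
position: [0.4671, 0.3188, 0.2173]
tool_rot: [0.025, 1.574, -0.02]
ft_force: [0.6, 0.2, -0.4]
grip_width: 1.006
pos [0.4671 0.3188 0.2173] x [-0.003  0.003 -1.   ] jaw -1.6 dcm [ 5.75 -7.18  0.47] rot [ -0.2  -0.2 -11.4] t 0.98 F [ 0.57  0.21 -0.44] g 1.006
[340.04834877 288.99629235]
```

View pics/w1.png

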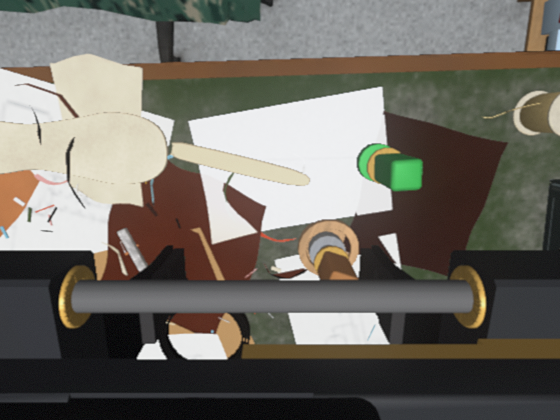

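```bash
python3 -m handwheel '[{"xyz":[1.2,-3.8,0.1],"angular":[0,0,-6]},{"xyz":[1.2,-3.8,0.1],"angular":[0,0,-6]},{"xyz":[1.2,-3.8,0.1],"angular":[0,0,0]},{"xyz":[1.2,-3.8,0.1],"angular":[0,0,0]},{"xyz":[0,0,0],"angular":[0,0,0]}]'
python3 - <<'E'
from h import *
need([.5246,.247,.222],-13); d=snap('wrist','w2'); print(proj(d['K'],d['cam_to_world'],[.5246,.247,.106]))
E
```

```text
time: 1.45
position: [0.5118, 0.1699, 0.2201]
tool_rot: [0.164, 1.569, -0.161]
ft_force: [-0.0, -1.1, 1.2]
grip_width: 0.998
pos [0.5118 0.1699 0.2201] x [-0.004  0.003 -1.   ] jaw -11.9 dcm [1.28 7.71 0.19] rot [-0.1 -0.2 -1.1] t 1.45 F [-0.05 -1.05  1.16] g 0.998
[266.46774469 109.27420389]
```

View pics/w2.png

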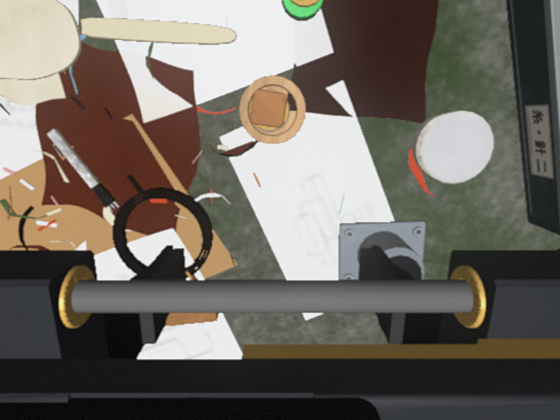

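```bash
python3 - <<'E'
from h import *
q,K,T=load('w2')
hs=cv2.cvtColor(q,cv2.COLOR_BGR2HSV).astype(int)
for u,v in [(268,105),(258,100),(280,115),(268,120),(246,108),(300,110),(290,90),(272,132)]: print(u,v,hs[v,u])
cv2.imwrite('pics/c4.png',cv2.resize(q[60:160,210:330],None,fx=5,fy=5,interpolation=cv2.INTER_CUBIC))
E
```

```text
268 105 [ 14 131 183]
258 100 [ 13 125 179]
280 115 [ 13 128 187]
268 120 [ 14 130 179]
246 108 [ 15  96 193]
300 110 [ 15  98 214]
290 90 [ 15  99 225]
272 132 [ 15  95 196]
```

View pics/c4.png

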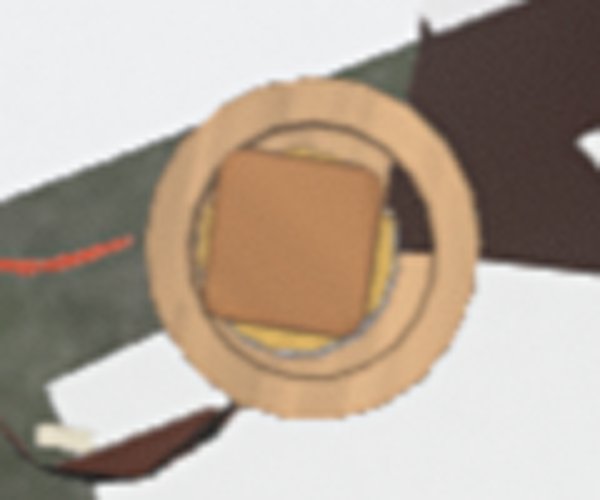

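The crop confirms it: a brown square handle with a brass collar and steel cup, standing in the wooden ring (w2, 268,108). The green one at (303,5) is the look-alike.

```bash
python3 - <<'E'
from h import *
q,K,T=load('w2')
hs=cv2.cvtColor(q,cv2.COLOR_BGR2HSV).astype(int)
m=((abs(hs[...,0]-14)<3)&(hs[...,1]>112)&(hs[...,1]<150)&(hs[...,2]>150)).astype(np.uint8)*255
w=np.zeros_like(m); w[70:150,230:312]=255; m&=w
m=cv2.morphologyEx(m,cv2.MORPH_OPEN,np.ones((3,3)))
ct,_=cv2.findContours(m,0,1); c=max(ct,key=cv2.contourArea)
P=np.array([onz(K,T,*x[0],.106)[:2] for x in c],np.float32); r=cv2.minAreaRect(P); print('handle',r, cv2.boundingRect(c))
m2=((abs(hs[...,0]-15)<4)&(hs[...,1]>75)&(hs[...,2]>130)).astype(np.uint8)*255
m2&=w; m2=cv2.morphologyEx(m2,cv2.MORPH_OPEN,np.ones((3,3)))
ct,_=cv2.findContours(m2,0,1); c=cv2.convexHull(max(ct,key=cv2.contourArea)); 
P=np.array([onz(K,T,*x[0],.014)[:2] for x in max(ct,key=cv2.contourArea)],np.float32)
P=cv2.convexHull(P)[:,0]; 
A=np.c_[2*P,np.ones(len(P))]; s=np.linalg.lstsq(A,(P**2).sum(1),rcond=None)[0]; print('rest',s[:2],'r',np.sqrt(s[2]+s[0]**2+s[1]**2))
need([.5246,.247,.098],-13)
E
```

```text
handle ((0.5259576439857483, 0.24739037454128265), (0.02505923993885517, 0.025003762915730476), 70.2582778930664) (251, 90, 35, 37)
rest [0.52872939 0.24759651] r 0.0329761755263357
pos [0.5104 0.1745 0.2199] x [-0.005  0.005 -1.   ] jaw -11.6 dcm [  1.42   7.25 -12.19] rot [-0.3 -0.3 -1.4] t 1.5 F [-0.25  1.5  -0.84] g 0.999
```

```bash
cat > meas.py <<'E'
from h import *
import sys
def meas(fn):
    q,K,T=load(fn)
    hs=cv2.cvtColor(q,cv2.COLOR_BGR2HSV).astype(int)
    u,v=proj(K,T,[.526,.2474,.06]).astype(int)
    w=np.zeros_like(q[...,0]); cv2.circle(w,(int(u),int(v)),50,255,-1)
    m=((abs(hs[...,0]-14)<3)&(hs[...,1]>112)&(hs[...,1]<150)&(hs[...,2]>150)).astype(np.uint8)*255&w
    m=cv2.morphologyEx(m,cv2.MORPH_OPEN,np.ones((3,3)))
    ct,_=cv2.findContours(m,0,1); c=max(ct,key=cv2.contourArea)
    P=np.array([onz(K,T,*x[0],.106)[:2] for x in c],np.float32); r=cv2.minAreaRect(P); print('handle',np.round(r[0],4),np.round(r[1],4),round(r[2],1),'edge' , cv2.boundingRect(c))
    m2=((abs(hs[...,0]-15)<4)&(hs[...,1]>75)&(hs[...,2]>130)).astype(np.uint8)*255&w
    m2=cv2.morphologyEx(m2,cv2.MORPH_OPEN,np.ones((3,3)))
    ct,_=cv2.findContours(m2,0,1)
    P=np.array([onz(K,T,*x[0],.014)[:2] for x in max(ct,key=cv2.contourArea)],np.float32)
    P=cv2.convexHull(P)[:,0]
    A=np.c_[2*P,np.ones(len(P))]; s=np.linalg.lstsq(A,(P**2).sum(1),rcond=None)[0]; print('rest',np.round(s[:2],4),'r',np.sqrt(s[2]+s[0]**2+s[1]**2))
E
python3 -m handwheel '[{"xyz":[0,0,0],"angular":[0,0,-4]},{"xyz":[0,0,0],"angular":[0,0,0]}]'
python3 - <<'E'
from meas import *
st();snap('wrist','w3'); meas('w3'); st()
E
```

```text
time: 1.67
position: [0.5094, 0.1772, 0.2197]
tool_rot: [0.215, 1.567, -0.205]
ft_force: [-0.2, -0.6, -0.1]
grip_width: 1.003
{'time': 1.6667, 'joint_positions': [-0.6979, 0.0864, 0.3407, 1.7406, -0.0387, 1.3226, -0.6158], 'position': [0.5094, 0.1772, 0.2197], 'tool_rot': [0.2148, 1.5672, -0.2048], 'ft_force': [-0.1825, -0.56, -0.1251], 'grip_width': 1.003}
handle [0.526  0.2474] [0.025  0.0244] 73.9 edge (252, 101, 33, 35)
rest [0.5287 0.2475] r 0.032995735028014436
{'time': 1.7167, 'joint_positions': [-0.6986, 0.0866, 0.3398, 1.7405, -0.0392, 1.3225, -0.6132], 'position': [0.5091, 0.1782, 0.2196], 'tool_rot': [0.212, 1.5679, -0.2014], 'ft_force': [0.0722, 0.1729, 0.3456], 'grip_width': 1.0031}
```

```bash
python3 -m handwheel '[{"xyz":[0.9,3.5,0],"angular":[0,0,-1]},{"xyz":[0.8,3.4,-1],"angular":[0,0,-1]},{"xyz":[0,0,-2],"angular":[0,0,0]},{"xyz":[0,0,0],"angular":[0,0,0]}]'
python3 - <<'E'
from h import *
need([.526,.2474,.061],-17); st()
E
```

```text
time: 2.05
position: [0.5241, 0.2563, 0.1894]
tool_rot: [0.227, 1.567, -0.211]
ft_force: [0.1, -2.3, -1.1]
grip_width: 1.0
pos [0.5241 0.2563 0.1894] x [-0.005  0.011 -1.   ] jaw -16.0 dcm [  0.19  -0.89 -12.84] rot [-0.6 -0.3 -1. ] t 2.05 F [ 0.09 -2.34 -1.14] g 1.0
{'time': 2.05, 'joint_positions': [-0.7525, 0.1989, 0.2972, 1.6789, -0.0734, 1.273, -0.718], 'position': [0.5241, 0.2563, 0.1894], 'tool_rot': [0.227, 1.5666, -0.2109], 'ft_force': [0.0865, -2.3424, -1.1393], 'grip_width': 1.0001}
```

```bash
python3 -m handwheel '[{"xyz":[0.2,-0.6,0],"angular":[-0.6,-0.3,-1]},{"xyz":[0,0,-1.5],"angular":[0,0,0]},{"xyz":[0,0,-1.5],"angular":[0,0,0]},{"xyz":[0,0,0],"angular":[0,0,0]}]'
python3 - <<'E'
from h import *
need([.526,.2474,.061],-17)
E
```

```text
time: 2.38
position: [0.5249, 0.2535, 0.1607]
tool_rot: [0.223, 1.558, -0.224]
ft_force: [-1.2, -0.9, -0.1]
grip_width: 1.0
pos [0.5249 0.2535 0.1607] x [ 0.001 -0.    -1.   ] jaw -16.3 dcm [ 0.11 -0.61 -9.97] rot [ 0.   0.1 -0.7] t 2.38 F [-1.16 -0.87 -0.14] g 1.0
```

```bash
python3 -m handwheel '[{"xyz":[0.1,-0.6,-1],"angular":[0,0,-0.7]},{"xyz":[0,-0.2,-1.5],"angular":[0,0,0]},{"xyz":[0,0,-1.5],"angular":[0,0,0]},{"xyz":[0,0,0],"angular":[0,0,0]}]'
python3 - <<'E'
from h import *
need([.526,.2474,.061],-17)
E
```

```text
time: 2.72
position: [0.5279, 0.2431, 0.1235]
tool_rot: [0.236, 1.551, -0.233]
ft_force: [-0.7, -0.1, -0.7]
grip_width: 1.001
pos [0.5279 0.2431 0.1235] x [ 0.007  0.001 -1.   ] jaw -17.1 dcm [-0.19  0.43 -6.25] rot [-0.1  0.4  0.1] t 2.72 F [-0.68 -0.11 -0.71] g 1.001
```

```bash
python3 -m handwheel '[{"xyz":[-0.2,0.3,0],"angular":[0,0.4,0]},{"xyz":[0,0,0],"angular":[0,0,0]},{"xyz":[0,0,0],"angular":[0,0,0]}]'
python3 - <<'E'
from h import *
need([.526,.2474,.061],-17)
E
```

```text
time: 2.97
position: [0.5271, 0.245, 0.1261]
tool_rot: [0.238, 1.557, -0.235]
ft_force: [0.0, -0.5, 0.3]
grip_width: 1.004
pos [0.5271 0.245  0.1261] x [ 0.001  0.002 -1.   ] jaw -17.3 dcm [-0.11  0.24 -6.51] rot [-0.1  0.1  0.3] t 2.97 F [ 0.   -0.48  0.31] g 1.004
```

```bash
python3 -m handwheel '[{"xyz":[-0.1,0.2,-1.5],"angular":[0,0,0]},{"xyz":[0,0,-1.5],"angular":[0,0,0]},{"xyz":[0,0,-1],"angular":[0,0,0]},{"xyz":[0,0,0],"angular":[0,0,0]}]'
python3 - <<'E'
from h import *
need([.526,.2474,.061],-17)
E
```

```text
time: 3.3
position: [0.5294, 0.2488, 0.0903]
tool_rot: [0.242, 1.549, -0.229]
ft_force: [-0.9, -0.2, 0.3]
grip_width: 1.002
pos [0.5294 0.2488 0.0903] x [ 0.01   0.007 -1.   ] jaw -17.2 dcm [-0.34 -0.14 -2.93] rot [-0.4  0.5  0.2] t 3.3 F [-0.87 -0.18  0.27] g 1.002
```

```bash
python3 -m handwheel '[{"xyz":[-0.3,-0.1,-1],"angular":[-0.4,0.5,0]},{"xyz":[-0.1,0,-1],"angular":[0,0.2,0]},{"xyz":[0,0,-0.5],"angular":[0,0,0]},{"xyz":[0,0,0],"angular":[0,0,0]},{"xyz":[0,0,0],"angular":[0,0,0]}]'
python3 - <<'E'
from h import *
need([.526,.2474,.061],-17)
E
```

```text
time: 3.72
position: [0.526, 0.2483, 0.0647]
tool_rot: [0.236, 1.56, -0.236]
ft_force: [0.3, -0.2, 0.1]
grip_width: 1.0
pos [0.526  0.2483 0.0647] x [-0.002  0.    -1.   ] jaw -17.2 dcm [-0.   -0.09 -0.37] rot [-0.  -0.1  0.2] t 3.72 F [ 0.25 -0.15  0.08] g 1.0
```

```bash
python3 -m handwheel '[{"xyz":[0,-0.05,-0.3],"angular":[0,0,0]},{"xyz":[0,0,0],"angular":[0,0,0]},{"xyz":[0,0,0],"angular":[0,0,0]}]' && python3 -m handwheel '[{"xyz":[0,0,0],"angular":[0,0,0]},{"xyz":[0,0,0],"angular":[0,0,0]},{"xyz":[0,0,0],"angular":[0,0,0]},{"xyz":[0,0,0],"angular":[0,0,0]},{"xyz":[0,0,0],"angular":[0,0,0]}]' 2.4 20
python3 - <<'E'
from h import *
need([.526,.2474,.061],-17)
snap('wrist','w4')
E
```

```text
time: 3.97
position: [0.5265, 0.2479, 0.062]
tool_rot: [0.236, 1.559, -0.236]
ft_force: [-0.4, -0.1, -0.5]
grip_width: 1.003
time: 4.38
position: [0.5272, 0.2481, 0.0631]
tool_rot: [0.238, 1.558, -0.235]
ft_force: [0.8, -1.0, -0.9]
grip_width: 0.709
pos [0.5272 0.2481 0.0631] x [ 0.     0.002 -1.   ] jaw -17.2 dcm [-0.12 -0.07 -0.21] rot [-0.1  0.   0.2] t 4.38 F [ 0.81 -1.   -0.93] g 0.709
```

```bash
python3 -m handwheel '[{"xyz":[0,0,0],"angular":[0,0,0]},{"xyz":[0,0,0],"angular":[0,0,0]},{"xyz":[0,0,0],"angular":[0,0,0]},{"xyz":[0,0,0],"angular":[0,0,0]},{"xyz":[0,0,0],"angular":[0,0,0]}]' && python3 -m handwheel '[{"xyz":[0,0,0],"angular":[0,0,0]},{"xyz":[0,0,0],"angular":[0,0,0]},{"xyz":[0,0,0],"angular":[0,0,0]},{"xyz":[0,0,0],"angular":[0,0,0]}]' 2 45
python3 - <<'E'
from h import *
need([.526,.2474,.061],-17)
snap('wrist','w5')
snap('scene','s5')
E
```

```text
time: 4.85
position: [0.5268, 0.2483, 0.0631]
tool_rot: [0.238, 1.559, -0.235]
ft_force: [-2.0, 0.9, 0.4]
grip_width: 0.311
time: 5.18
position: [0.5266, 0.2483, 0.063]
tool_rot: [0.237, 1.559, -0.235]
ft_force: [-1.2, -0.2, -0.4]
grip_width: 0.302
pos [0.5266 0.2483 0.063 ] x [-0.001  0.002 -1.   ] jaw -17.2 dcm [-0.06 -0.09 -0.2 ] rot [-0.1 -0.   0.2] t 5.18 F [-1.22 -0.2  -0.36] g 0.302
```

View pics/w5.png

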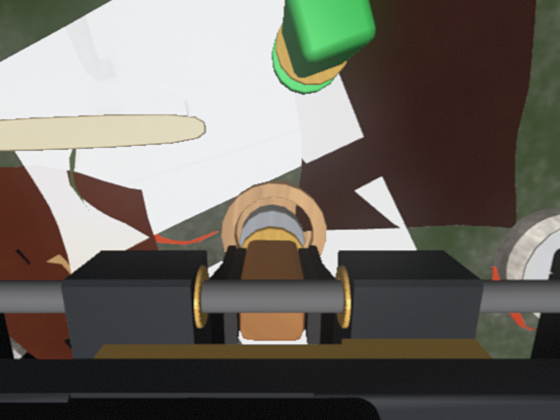

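View pics/s5.png

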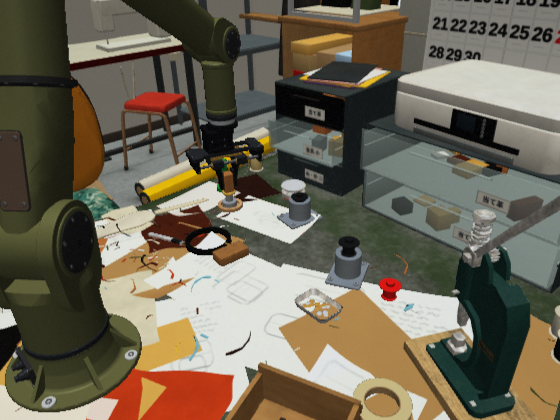

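```bash
python3 -m handwheel '[{"xyz":[0,0,1],"angular":[0,0,0]},{"xyz":[0,0,2],"angular":[0,0,0]},{"xyz":[0,0,3],"angular":[0,0,0]},{"xyz":[0,0,3],"angular":[0,0,0]},{"xyz":[0,0,3],"angular":[0,0,0]}]' 2 55
python3 - <<'E'
from h import *
need([.5215,-.26,.2],-17)
E
```

```text
time: 5.7
position: [0.5185, 0.2435, 0.1777]
tool_rot: [0.226, 1.575, -0.248]
ft_force: [0.3, -0.2, -3.4]
grip_width: 0.295
pos [0.5185 0.2435 0.1777] x [-0.02  -0.011 -1.   ] jaw -17.3 dcm [  0.3  -50.35   2.23] rot [ 0.6 -1.1  0.3] t 5.7 F [ 0.31 -0.2  -3.42] g 0.295
```

```bash
python3 -m handwheel '[{"xyz":[0,-2,2],"angular":[0.6,-1,0]},{"xyz":[0,-4,0],"angular":[0,0,0]},{"xyz":[0,-4,0],"angular":[0,0,0]},{"xyz":[0,-4,0],"angular":[0,0,0]},{"xyz":[0,-4,0],"angular":[0,0,0]}]' && python3 -m handwheel '[{"xyz":[0,-4,0],"angular":[0,0,0]},{"xyz":[0,-4,0],"angular":[0,0,0]},{"xyz":[0,-4,0],"angular":[0,0,0]},{"xyz":[0,-4,0],"angular":[0,0,0]},{"xyz":[0,-3,0],"angular":[0,0,0]}]'
python3 - <<'E'
from h import *
need([.5215,-.26,.2],-17)
E
```

```text
time: 6.12
position: [0.5194, 0.0724, 0.2089]
tool_rot: [0.23, 1.55, -0.208]
ft_force: [0.5, 1.1, -3.4]
grip_width: 0.296
time: 6.53
position: [0.5153, -0.129, 0.2111]
tool_rot: [0.234, 1.548, -0.209]
ft_force: [0.4, -0.9, -3.5]
grip_width: 0.294
pos [ 0.5153 -0.129   0.2111] x [ 0.014  0.014 -1.   ] jaw -16.2 dcm [  0.62 -13.1   -1.11] rot [-0.8  0.8 -0.8] t 6.53 F [ 0.43 -0.92 -3.54] g 0.294
```

```bash
python3 -m handwheel '[{"xyz":[0.3,-4,0],"angular":[-0.6,0.6,-0.6]},{"xyz":[0.3,-4,0],"angular":[0,0,0]},{"xyz":[0,-3,0],"angular":[0,0,0]},{"xyz":[0,0,0],"angular":[0,0,0]},{"xyz":[0,0,0],"angular":[0,0,0]}]'
python3 - <<'E'
from h import *
need([.5215,-.26,.2],-17); d=snap('wrist','w6'); print(proj(d['K'],d['cam_to_world'],[.5215,-.1725,.0875])); need([.5215,-.26,.2],-17)
E
```

```text
time: 6.95
position: [0.5155, -0.2522, 0.213]
tool_rot: [0.241, 1.554, -0.242]
ft_force: [0.8, 0.8, -3.2]
grip_width: 0.296
pos [ 0.5155 -0.2522  0.213 ] x [ 0.003 -0.001 -1.   ] jaw -17.7 dcm [ 0.6  -0.78 -1.3 ] rot [0.1 0.2 0.7] t 6.95 F [ 0.81  0.78 -3.19] g 0.296
[246.42904023 109.85777332]
pos [ 0.5151 -0.2529  0.213 ] x [ 0.003 -0.002 -1.   ] jaw -17.7 dcm [ 0.64 -0.71 -1.3 ] rot [0.1 0.1 0.7] t 7.0 F [-0.45 -2.05 -2.97] g 0.294
```

View pics/w6.png

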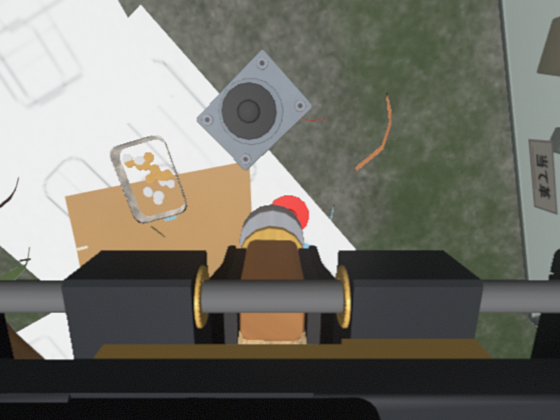

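```bash
python3 - <<'E'
from h import *
q,K,T=load('w6')
g=q.max(2)
print([int(g[111,u]) for u in range(205,296,3)])
for t in (60,75,85):
    m=(g<t).astype(np.uint8)*255; w=np.zeros_like(m); cv2.circle(w,(250,111),45,255,-1); m&=w
    ct,_=cv2.findContours(m,0,1); c=max(ct,key=cv2.contourArea); e=cv2.fitEllipse(cv2.convexHull(c)); print(t,np.round(e[0],1),np.round(e[1],1),np.round(onz(K,T,*e[0],.0855),4))
cv2.imwrite('pics/c6.png',cv2.resize(q[40:180,190:320],None,fx=4,fy=4,interpolation=cv2.INTER_CUBIC))
cv2.imwrite('pics/c7.png',cv2.resize(q[190:350,200:350],None,fx=4,fy=4,interpolation=cv2.INTER_CUBIC)[:600])
E
```

```text
[166, 168, 167, 167, 163, 157, 88, 91, 89, 88, 90, 69, 83, 84, 86, 83, 80, 76, 59, 83, 83, 82, 81, 77, 148, 162, 148, 162, 162, 162, 162]
60 [252.5 111.9] [13.1 18.5] [ 0.5255 -0.1753  0.0855]
75 [248.3 110.9] [23.4 24.1] [ 0.5225 -0.1736  0.0855]
85 [253.3 111.6] [41.9 56.7] [ 0.5261 -0.1753  0.0855]
```

View pics/c6.png

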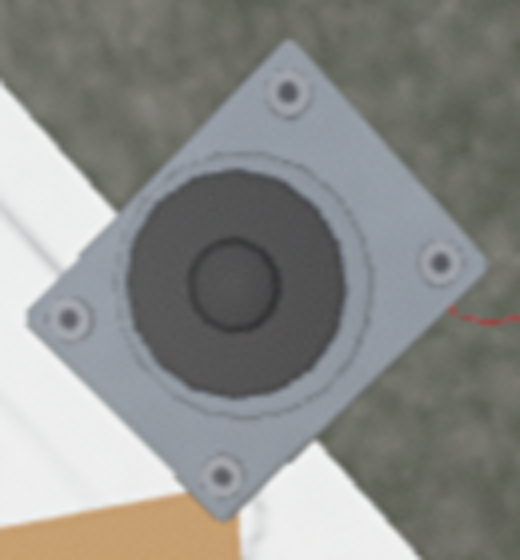

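View pics/c7.png

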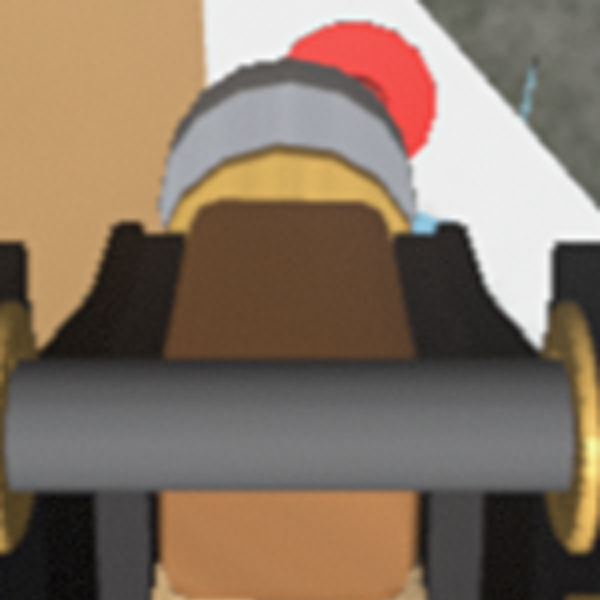

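```bash
python3 - <<'E'
from h import *
from scipy.optimize import least_squares
q,K,T=load('w6')
up=lambda a,b,x,y:((a+.5)/4-.5+x,(b+.5)/4-.5+y)
L=onz(K,T,*up(127,284,190,40),.0855);Rr=onz(K,T,*up(346,284,190,40),.0855);U=onz(K,T,*up(236,170,190,40),.0855);D=onz(K,T,*up(236,398,190,40),.0855)
print('flange diam',np.linalg.norm(L-Rr),np.linalg.norm(U-D),'ctr',(L+Rr+U+D)/4)
print('boss',onz(K,T,*up(235,284,190,40),.0955))
scr=[(288,93),(440,263),(222,476),(69,319)]
S=np.array([onz(K,T,*up(a,b,190,40),.012) for a,b in scr]); print('screws ctr',S.mean(0))
pts=[(185,130),(210,100),(240,75),(285,60),(330,68),(370,90),(400,125)]
P=np.array([onz(K,T,*up(a,b,200,190),.156)[:2] for a,b in pts])
r=least_squares(lambda c:np.hypot(*(P-c).T)-.020,[.515,-.253]); print('cup ctr',r.x,'res mm',np.round(r.fun*1e3,1))
# handle top edges centre: left/right edge at z
for a,b,z in[(160,560,.256),(418,560,.256)]: print(np.round(onz(K,T,*up(a,b,200,190),z),4))
need([.5215,-.1725,.2],-17)
E
```

```text
flange diam 0.043431100394122193 0.043450542838045246 ctr [ 0.52283447 -0.17373387  0.0855    ]
boss [ 0.52320192 -0.17378809  0.0955    ]
screws ctr [ 0.52264229 -0.17395886  0.012     ]
cup ctr [ 0.51685976 -0.25537114] res mm [-0.1 -0.5  0.1  0.6  0.  -0.2 -0.3]
[ 0.5025 -0.2554  0.256 ]
[ 0.5263 -0.263   0.256 ]
pos [ 0.5151 -0.2529  0.213 ] x [ 0.003 -0.002 -1.   ] jaw -17.7 dcm [ 0.64  8.04 -1.3 ] rot [0.1 0.1 0.7] t 7.0 F [-0.45 -2.05 -2.97] g 0.294
```

```bash
python3 -m handwheel '[{"xyz":[0.3,3,-1],"angular":[0,0,0]},{"xyz":[0.3,3,-1],"angular":[0,0,0]},{"xyz":[0,1.5,-1],"angular":[0,0,0]},{"xyz":[0,0,0],"angular":[0,0,0]},{"xyz":[0,0,0],"angular":[0,0,0]}]'
python3 - <<'E'
from h import *
need([.522,-.1715,.167],-17)
E
```

```text
time: 7.42
position: [0.5202, -0.1711, 0.1829]
tool_rot: [0.239, 1.554, -0.239]
ft_force: [0.1, -1.1, -2.8]
grip_width: 0.297
pos [ 0.5202 -0.1711  0.1829] x [ 0.003 -0.001 -1.   ] jaw -17.5 dcm [ 0.18 -0.04 -1.59] rot [0.  0.2 0.5] t 7.42 F [ 0.08 -1.09 -2.82] g 0.297
```

```bash
python3 -m handwheel '[{"xyz":[0.2,0,-0.8],"angular":[0,0.2,0]},{"xyz":[0,0,-0.8],"angular":[0,0,0]},{"xyz":[0,0,0],"angular":[0,0,0]},{"xyz":[0,0,0],"angular":[0,0,0]}]'
python3 - <<'E'
from h import *
need([.522,-.1715,.167],-17)
d=snap('wrist','w7');snap('scene','s7');d2=snap('top','t7')
need([.522,-.1715,.167],-17)
q=d['pixels']; cv2.imwrite('pics/c8.png',cv2.resize(q[170:320,200:350],None,fx=4,fy=4,interpolation=cv2.INTER_CUBIC))
E
python3 - <<'E'
import cv2
p=cv2.imread('pics/s7.png'); cv2.imwrite('pics/c9.png',cv2.resize(p[200:300,290:410],None,fx=6,fy=6,interpolation=cv2.INTER_CUBIC))
E
```

```text
time: 7.75
position: [0.5231, -0.1722, 0.1669]
tool_rot: [0.237, 1.556, -0.24]
ft_force: [0.1, 0.1, -3.2]
grip_width: 0.291
pos [ 0.5231 -0.1722  0.1669] x [ 0.001 -0.002 -1.   ] jaw -17.4 dcm [-0.11  0.07  0.01] rot [0.1 0.1 0.4] t 7.75 F [ 0.07  0.07 -3.16] g 0.291
pos [ 0.5231 -0.1721  0.1672] x [ 0.002 -0.001 -1.   ] jaw -17.4 dcm [-0.11  0.06 -0.02] rot [0.1 0.1 0.4] t 7.9 F [-1.14  1.05 -2.88] g 0.294
```

View pics/c8.png

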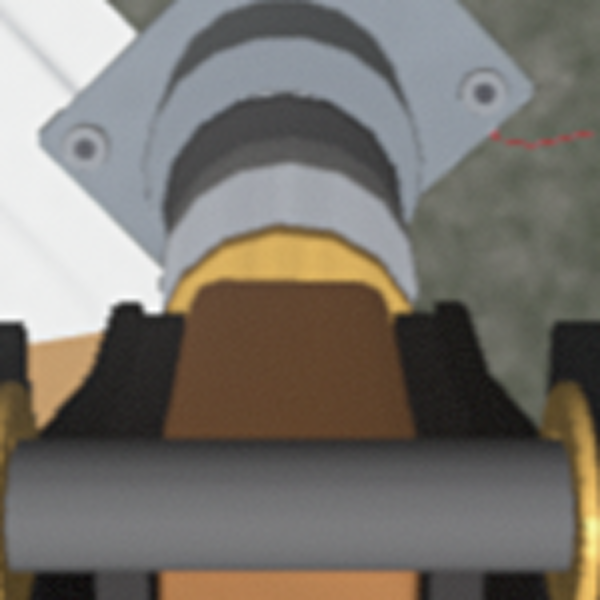

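View pics/c9.png

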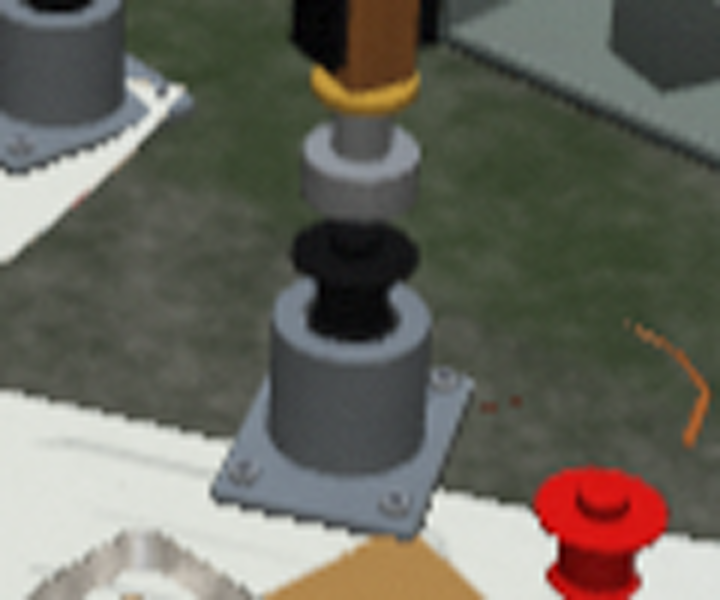

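```bash
python3 - <<'E'
from h import *
from scipy.optimize import least_squares
p,Ks,Ts=load('s7')
up=lambda a,f,x:(a+.5)/f-.5+x
for z in (.0855,.114): print(z,proj(Ks,Ts,[.5228,-.1737,z]))
print('flange u',up(355,6,290),'cup u',up(360.5,6,290))
print('right dir',Ts[:3,0], 'px/m',477/np.linalg.norm(Ts[:3,3]-np.array([.52,-.17,.1])))
q,K,T=load('w7')
g=q.max(2)
for u in (255,263,271,279,287): print(u,[int(x) for x in g[185:230,u]])
E
```

```text
0.0855 [348.33672609 241.17867479]
0.114 [348.95722987 229.5100153 ]
flange u 348.75 cup u 349.6666666666667
right dir [ 0.72984619 -0.68325365 -0.0221131 ] px/m 479.6584816507293
255 [163, 161, 161, 161, 163, 161, 161, 160, 161, 161, 162, 158, 132, 86, 70, 74, 75, 75, 74, 75, 75, 75, 72, 74, 82, 89, 89, 93, 95, 102, 133, 163, 175, 177, 176, 177, 176, 175, 176, 175, 177, 177, 177, 174, 149]
263 [162, 161, 160, 162, 162, 161, 161, 159, 141, 107, 72, 71, 76, 76, 76, 75, 76, 73, 74, 74, 80, 87, 89, 90, 89, 91, 104, 142, 169, 172, 173, 172, 171, 172, 173, 174, 173, 172, 171, 173, 174, 168, 133, 119, 142]
271 [160, 160, 161, 160, 161, 161, 158, 140, 95, 71, 72, 74, 74, 75, 73, 73, 72, 74, 73, 79, 86, 87, 89, 90, 91, 115, 158, 176, 179, 178, 176, 175, 178, 177, 177, 178, 177, 177, 179, 179, 159, 122, 117, 153, 200]
279 [160, 160, 160, 160, 159, 159, 161, 161, 155, 124, 75, 65, 70, 71, 72, 70, 69, 72, 68, 68, 76, 82, 85, 87, 87, 87, 103, 141, 167, 171, 170, 170, 170, 172, 172, 171, 170, 170, 172, 172, 172, 155, 121, 120, 161]
287 [161, 161, 160, 159, 158, 158, 159, 160, 159, 161, 159, 163, 156, 120, 76, 59, 67, 68, 68, 69, 67, 68, 67, 74, 81, 85, 86, 85, 91, 115, 150, 171, 174, 174, 174, 172, 173, 173, 173, 174, 173, 175, 176, 173, 150]
```

```bash
python3 - <<'E'
from h import *
from scipy.optimize import least_squares
q,K,T=load('w7')
def fit(pts,z,r,fix=True):
    P=np.array([onz(K,T,u,v,z)[:2] for u,v in pts]); s=least_squares(lambda c:np.hypot(*(P-c).T)-r,[.523,-.172]); return s.x,np.round(s.fun*1e3,1)
f=[(255,197.6),(263,193.7),(271,192.6),(279,194.2),(287,198.2)]
c=[(255,208.6),(263,205),(271,204),(279,205.2),(287,208.3)]
for z in(.0845,.0875):print('flange',z,fit(f,z,.022))
for z in(.1085,.110,.1115):print('cup',z,fit(c,z,.020))
E
```

```text
flange 0.0845 (array([ 0.52274128, -0.17419495]), array([-0.3,  0.2,  0.3,  0. , -0.3]))
flange 0.0875 (array([ 0.52292925, -0.17359789]), array([-0.3,  0.2,  0.3,  0. , -0.3]))
cup 0.1085 (array([ 0.52318808, -0.17446971]), array([-0.1,  0.1,  0. , -0.1,  0. ]))
cup 0.11 (array([ 0.523298  , -0.17412382]), array([-0.1,  0.1,  0.1, -0.1,  0. ]))
cup 0.1115 (array([ 0.52340794, -0.17377781]), array([-0.1,  0.1,  0.1, -0.1,  0. ]))
```

```bash
python3 -m handwheel '[{"xyz":[0,0,-0.5],"angular":[0,0,0]},{"xyz":[0,0,-0.5],"angular":[0,0,0]},{"xyz":[0,0,0],"angular":[0,0,0]},{"xyz":[0,0,0],"angular":[0,0,0]}]'
python3 - <<'E'
from h import *
need([.523,-.172,.1445],-17)
E
```

```text
time: 8.23
position: [0.5232, -0.1734, 0.1568]
tool_rot: [0.239, 1.554, -0.241]
ft_force: [1.0, -0.4, -3.1]
grip_width: 0.298
pos [ 0.5232 -0.1734  0.1568] x [ 0.003 -0.002 -1.   ] jaw -17.5 dcm [-0.02  0.14 -1.23] rot [0.1 0.2 0.5] t 8.23 F [ 0.96 -0.4  -3.1 ] g 0.298
```

```bash
python3 -m handwheel '[{"xyz":[0,0.12,-0.2],"angular":[0.1,0.2,0]},{"xyz":[0,0,-0.2],"angular":[0,0,0]},{"xyz":[0,0,0],"angular":[0,0,0]},{"xyz":[0,0,0],"angular":[0,0,0]}]'
python3 - <<'E'
from h import *
need([.523,-.172,.1445],-17)
E
```

```text
time: 8.57
position: [0.5232, -0.172, 0.1524]
tool_rot: [0.24, 1.559, -0.24]
ft_force: [-0.4, -0.4, -3.7]
grip_width: 0.297
pos [ 0.5232 -0.172   0.1524] x [-0.001  0.    -1.   ] jaw -17.5 dcm [-0.02  0.   -0.79] rot [-0.  -0.1  0.5] t 8.57 F [-0.36 -0.41 -3.71] g 0.297
```

```bash
python3 -m handwheel '[{"xyz":[0,0,-0.2],"angular":[0,0,0]},{"xyz":[0,0,-0.2],"angular":[0,0,0]},{"xyz":[0,0,0],"angular":[0,0,0]}]'
python3 - <<'E'
from h import *
need([.523,-.172,.1445],-17)
d=snap('wrist','w8'); snap('scene','s8')
cv2.imwrite('pics/c10.png',cv2.resize(d['pixels'][170:320,200:350],None,fx=4,fy=4,interpolation=cv2.INTER_CUBIC))
p=cv2.imread('pics/s8.png'); cv2.imwrite('pics/c11.png',cv2.resize(p[200:300,290:410],None,fx=6,fy=6,interpolation=cv2.INTER_CUBIC))
E
```

```text
time: 8.82
position: [0.5235, -0.1719, 0.1482]
tool_rot: [0.24, 1.558, -0.24]
ft_force: [-0.2, 0.1, -3.5]
grip_width: 0.296
pos [ 0.5235 -0.1719  0.1482] x [-0.001  0.    -1.   ] jaw -17.5 dcm [-0.05 -0.01 -0.37] rot [-0.  -0.   0.5] t 8.82 F [-0.22  0.1  -3.49] g 0.296
```

View pics/c10.png

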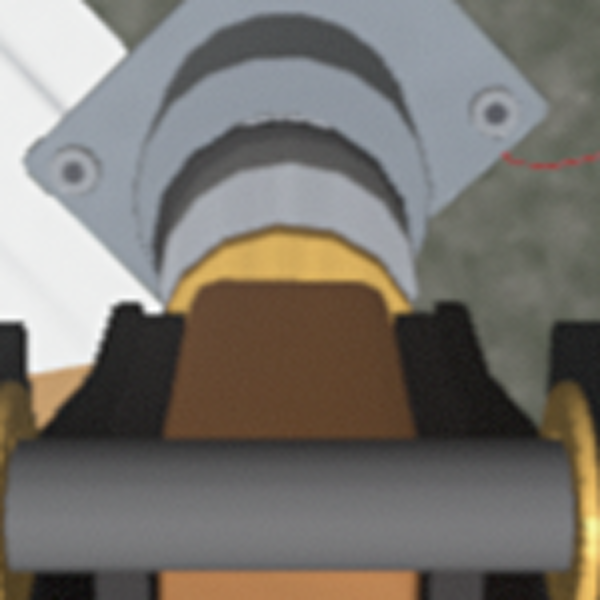

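View pics/c11.png

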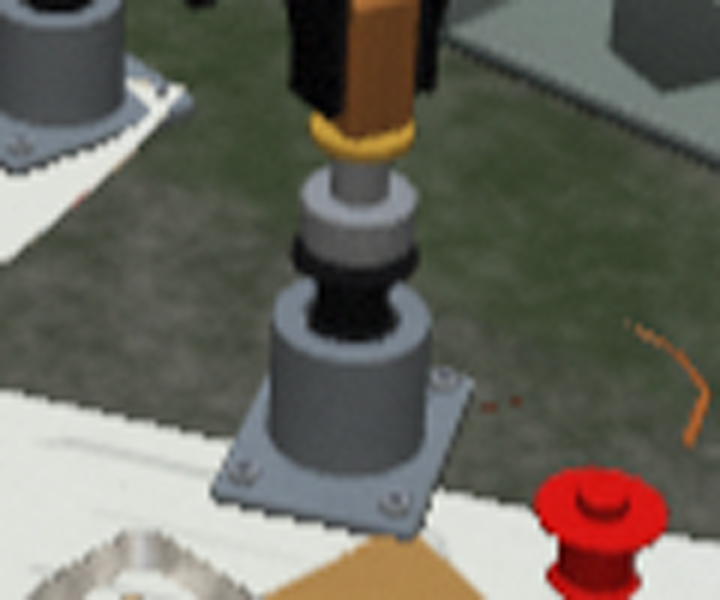

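```bash
for i in 1; do python3 -m handwheel '[{"xyz":[-0.03,0,-0.15],"angular":[0,0,0]}]'; python3 -m handwheel '[{"xyz":[0,0,-0.15],"angular":[0,0,0]}]';python3 -m handwheel '[{"xyz":[0,0,-0.15],"angular":[0,0,0]}]'; done
python3 - <<'E'
from h import *
need([.523,-.172,.1445],-17)
E
```

```text
time: 9.0
position: [0.5236, -0.1721, 0.1473]
tool_rot: [0.24, 1.557, -0.24]
ft_force: [-0.1, 0.2, -3.2]
grip_width: 0.296
time: 9.08
position: [0.5236, -0.1721, 0.1457]
tool_rot: [0.24, 1.557, -0.24]
ft_force: [0.2, -0.7, -3.6]
grip_width: 0.298
time: 9.17
position: [0.5237, -0.1721, 0.1442]
tool_rot: [0.24, 1.557, -0.24]
ft_force: [0.6, 0.2, -3.6]
grip_width: 0.296
pos [ 0.5237 -0.1721  0.1442] x [ 0.001 -0.    -1.   ] jaw -17.5 dcm [-0.07  0.01  0.03] rot [0.  0.  0.5] t 9.17 F [ 0.6   0.16 -3.55] g 0.296
```

```bash
python3 -m handwheel '[{"xyz":[-0.06,0,-0.1],"angular":[0,0,0]}]'; python3 -m handwheel '[{"xyz":[0,0,-0.1],"angular":[0,0,0]}]';python3 -m handwheel '[{"xyz":[0,0,-0.1],"angular":[0,0,0]}]'
```

```text
time: 9.25
position: [0.5235, -0.1722, 0.1433]
tool_rot: [0.24, 1.556, -0.24]
ft_force: [-0.6, 0.2, 0.7]
grip_width: 0.298
time: 9.33
position: [0.5237, -0.1722, 0.1428]
tool_rot: [0.24, 1.555, -0.24]
ft_force: [-1.5, 0.1, 0.6]
grip_width: 0.292
time: 9.42
position: [0.5238, -0.1723, 0.1421]
tool_rot: [0.24, 1.555, -0.24]
ft_force: [-0.8, 0.8, 0.2]
grip_width: 0.296
```

```bash
python3 -m handwheel '[{"xyz":[-0.05,0,-0.12],"angular":[0,0.1,0]}]'; python3 -m handwheel '[{"xyz":[0,0,-0.12],"angular":[0,0,0]}]';python3 -m handwheel '[{"xyz":[0,0,-0.12],"angular":[0,0,0]}]';python3 -m handwheel '[{"xyz":[0,0,-0.12],"angular":[0,0,0]}]'
python3 - <<'E'
from h import *
need([.523,-.172,.1445],-17)
E
```

```text
time: 9.5
position: [0.5235, -0.1722, 0.1412]
tool_rot: [0.24, 1.556, -0.24]
ft_force: [0.5, 0.5, -0.4]
grip_width: 0.296
time: 9.58
position: [0.5236, -0.1722, 0.1401]
tool_rot: [0.24, 1.556, -0.24]
ft_force: [-0.6, 0.5, -1.6]
grip_width: 0.297
time: 9.67
position: [0.5235, -0.1722, 0.1386]
tool_rot: [0.24, 1.556, -0.24]
ft_force: [0.8, -0.5, -3.3]
grip_width: 0.297
time: 9.75
position: [0.5233, -0.1722, 0.1369]
tool_rot: [0.24, 1.556, -0.24]
ft_force: [0.4, 0.0, -3.8]
grip_width: 0.296
pos [ 0.5233 -0.1722  0.1369] x [ 0.001  0.    -1.   ] jaw -17.5 dcm [-0.03  0.02  0.76] rot [-0.   0.1  0.5] t 9.75 F [ 0.41  0.04 -3.76] g 0.296
```

```bash
python3 -m handwheel '[{"xyz":[0,0,-0.12],"angular":[0,0,0]}]'; python3 -m handwheel '[{"xyz":[0,0,-0.12],"angular":[0,0,0]}]';python3 -m handwheel '[{"xyz":[0,0,-0.12],"angular":[0,0,0]}]';python3 -m handwheel '[{"xyz":[0,0,-0.12],"angular":[0,0,0]}]'
python3 - <<'E'
from h import *
need([.523,-.172,.1445],-17)
E
```

```text
time: 9.83
position: [0.523, -0.1722, 0.1351]
tool_rot: [0.24, 1.557, -0.24]
ft_force: [-0.5, -0.8, -3.7]
grip_width: 0.296
time: 9.92
position: [0.5228, -0.1722, 0.1334]
tool_rot: [0.24, 1.558, -0.24]
ft_force: [-0.2, 0.1, -3.7]
grip_width: 0.298
time: 10.0
position: [0.5229, -0.1725, 0.1321]
tool_rot: [0.239, 1.557, -0.24]
ft_force: [0.3, -1.8, -0.7]
grip_width: 0.293
time: 10.08
position: [0.5234, -0.1732, 0.131]
tool_rot: [0.239, 1.556, -0.241]
ft_force: [0.8, -0.3, -0.6]
grip_width: 0.296
pos [ 0.5234 -0.1732  0.131 ] x [ 0.001 -0.002 -1.   ] jaw -17.5 dcm [-0.04  0.12  1.35] rot [0.1 0.1 0.5] t 10.08 F [ 0.78 -0.33 -0.56] g 0.296
```

```bash
python3 -m handwheel '[{"xyz":[-0.03,0.1,-0.1],"angular":[0,0.1,0]}]'; python3 -m handwheel '[{"xyz":[0,0.05,-0.12],"angular":[0,0,0]}]';python3 -m handwheel '[{"xyz":[0,0,-0.12],"angular":[0,0,0]}]'
python3 - <<'E'
from h import *
need([.523,-.172,.1445],-17)
E
```

```text
time: 10.17
position: [0.5236, -0.1731, 0.1306]
tool_rot: [0.238, 1.556, -0.243]
ft_force: [-0.5, -2.0, 3.6]
grip_width: 0.294
time: 10.25
position: [0.5237, -0.1732, 0.1302]
tool_rot: [0.238, 1.556, -0.243]
ft_force: [-2.7, -0.4, 5.1]
grip_width: 0.294
time: 10.33
position: [0.5237, -0.1733, 0.1296]
tool_rot: [0.238, 1.556, -0.243]
ft_force: [-2.4, -0.1, 5.0]
grip_width: 0.291
pos [ 0.5237 -0.1733  0.1296] x [ 0.001 -0.004 -1.   ] jaw -17.6 dcm [-0.07  0.13  1.49] rot [0.2 0.1 0.6] t 10.33 F [-2.36 -0.1   4.95] g 0.291
```

```bash
python3 -m handwheel '[{"xyz":[-0.03,0.05,-0.12],"angular":[0.1,0,0]}]'; python3 -m handwheel '[{"xyz":[0,0,-0.12],"angular":[0,0,0]}]';python3 -m handwheel '[{"xyz":[0,0,-0.12],"angular":[0,0,0]}]'
python3 - <<'E'
from h import *
need([.523,-.172,.1445],-17)
E
```

```text
time: 10.42
position: [0.5235, -0.1731, 0.1288]
tool_rot: [0.239, 1.556, -0.242]
ft_force: [-1.0, -2.3, 4.6]
grip_width: 0.291
time: 10.5
position: [0.5236, -0.1733, 0.1278]
tool_rot: [0.24, 1.555, -0.242]
ft_force: [-1.2, -0.5, 0.3]
grip_width: 0.296
time: 10.58
position: [0.5234, -0.173, 0.1262]
tool_rot: [0.24, 1.555, -0.242]
ft_force: [-0.1, -0.8, -2.1]
grip_width: 0.295
pos [ 0.5234 -0.173   0.1262] x [ 0.002 -0.001 -1.   ] jaw -17.6 dcm [-0.04  0.1   1.83] rot [0.1 0.1 0.6] t 10.58 F [-0.07 -0.8  -2.14] g 0.295
```

```bash
python3 -m handwheel '[{"xyz":[0,0.05,-0.07],"angular":[0.1,0.1,0]}]'; python3 -m handwheel '[{"xyz":[0,0,-0.07],"angular":[0,0,0]}]';python3 -m handwheel '[{"xyz":[0,0,-0.07],"angular":[0,0,0]}]'
python3 - <<'E'
from h import *
need([.523,-.172,.1445],-17)
E
```

```text
time: 10.67
position: [0.523, -0.1718, 0.1245]
tool_rot: [0.242, 1.559, -0.24]
ft_force: [-0.7, 0.6, -3.2]
grip_width: 0.296
time: 10.75
position: [0.5226, -0.171, 0.1229]
tool_rot: [0.242, 1.56, -0.239]
ft_force: [0.4, -0.1, -3.8]
grip_width: 0.294
time: 10.83
position: [0.5229, -0.171, 0.1227]
tool_rot: [0.242, 1.56, -0.239]
ft_force: [-2.2, -0.7, 12.1]
grip_width: 0.295
pos [ 0.5229 -0.171   0.1227] x [-0.002  0.002 -1.   ] jaw -17.6 dcm [ 0.01 -0.1   2.18] rot [-0.1 -0.1  0.6] t 10.83 F [-2.19 -0.69 12.06] g 0.295
```

```bash
python3 -m handwheel '[{"xyz":[0,0,-0.08],"angular":[0,0,0]}]'; python3 -m handwheel '[{"xyz":[0,0,-0.08],"angular":[0,0,0]}]'
```

```text
time: 10.92
position: [0.5229, -0.1711, 0.1227]
tool_rot: [0.242, 1.56, -0.239]
ft_force: [-3.9, -0.2, 8.3]
grip_width: 0.295
time: 11.0
position: [0.5229, -0.1711, 0.1227]
tool_rot: [0.242, 1.56, -0.239]
ft_force: [-3.0, -0.1, 5.5]
grip_width: 0.296
```

```bash
python3 -m handwheel '[{"xyz":[0,0,-0.12],"angular":[0,0,0]}]'; python3 -m handwheel '[{"xyz":[0,0,-0.14],"angular":[0,0,0]}]'; python3 -m handwheel '[{"xyz":[0,0,-0.15],"angular":[0,0,0]}]'
```

```text
time: 11.08
position: [0.523, -0.1711, 0.1227]
tool_rot: [0.243, 1.56, -0.238]
ft_force: [-3.4, 1.3, 10.3]
grip_width: 0.292
time: 11.17
position: [0.523, -0.1712, 0.1227]
tool_rot: [0.243, 1.561, -0.238]
ft_force: [-3.3, -0.3, 10.9]
grip_width: 0.295
time: 11.25
position: [0.523, -0.1713, 0.1227]
tool_rot: [0.244, 1.561, -0.237]
ft_force: [-3.7, 0.3, 11.2]
grip_width: 0.29
```

```bash
python3 -m handwheel '[{"xyz":[0,0,-0.18],"angular":[0,0,0]}]'; python3 -m handwheel '[{"xyz":[0,0,-0.18],"angular":[0,0,0]}]'; python3 -m handwheel '[{"xyz":[0,0,-0.18],"angular":[0,0,0]}]'
```

```text
time: 11.33
position: [0.5231, -0.1714, 0.1227]
tool_rot: [0.244, 1.561, -0.237]
ft_force: [-5.6, 1.6, 13.7]
grip_width: 0.294
time: 11.42
position: [0.5231, -0.1714, 0.1227]
tool_rot: [0.245, 1.561, -0.236]
ft_force: [-5.8, 1.6, 12.4]
grip_width: 0.294
time: 11.5
position: [0.5231, -0.1715, 0.1227]
tool_rot: [0.245, 1.561, -0.235]
ft_force: [-4.9, 0.4, 11.8]
grip_width: 0.29
```

```bash
python3 -m handwheel '[{"xyz":[-0.03,0,-0.2],"angular":[0,0,0]},{"xyz":[-0.03,0,-0.2],"angular":[0,0,0]}]'; python3 -m handwheel '[{"xyz":[-0.03,0,-0.2],"angular":[0,0,0]},{"xyz":[-0.03,0,-0.2],"angular":[0,0,0]}]'; python3 - <<'E'
from h import *
need([.523,-.172,.1445],-17)
E
```

```text
time: 11.67
position: [0.523, -0.1717, 0.1227]
tool_rot: [0.247, 1.561, -0.234]
ft_force: [-4.3, 1.1, 13.4]
grip_width: 0.295
time: 11.83
position: [0.5229, -0.1718, 0.1227]
tool_rot: [0.248, 1.56, -0.232]
ft_force: [-4.2, 0.9, 11.9]
grip_width: 0.295
pos [ 0.5229 -0.1718  0.1227] x [-0.001  0.011 -1.   ] jaw -17.5 dcm [ 0.01 -0.02  2.18] rot [-0.6 -0.1  0.5] t 11.83 F [-4.18  0.93 11.92] g 0.295
```

```bash
python3 -m handwheel '[{"xyz":[-0.03,0,-0.22],"angular":[-0.3,0,0]},{"xyz":[-0.03,0,-0.22],"angular":[-0.3,0,0]}]'; python3 -m handwheel '[{"xyz":[-0.03,0,-0.23],"angular":[-0.3,0,0]},{"xyz":[-0.03,0,-0.23],"angular":[-0.3,0,0]}]'; python3 - <<'E'
from h import *
need([.523,-.172,.1445],-17)
E
```

```text
time: 12.0
position: [0.5228, -0.1713, 0.1227]
tool_rot: [0.243, 1.558, -0.238]
ft_force: [-4.9, 2.4, 14.8]
grip_width: 0.295
time: 12.17
position: [0.5228, -0.1707, 0.1226]
tool_rot: [0.237, 1.556, -0.244]
ft_force: [-5.0, 1.8, 15.7]
grip_width: 0.299
pos [ 0.5228 -0.1707  0.1226] x [ 0.001 -0.004 -1.   ] jaw -17.5 dcm [ 0.02 -0.13  2.19] rot [0.3 0.  0.5] t 12.17 F [-4.95  1.8  15.75] g 0.299
```

```bash
python3 -m handwheel '[{"xyz":[-0.03,-0.02,-0.22],"angular":[0,0,0]},{"xyz":[-0.03,-0.02,-0.22],"angular":[0,0,0]},{"xyz":[-0.03,-0.02,-0.22],"angular":[0,0,0]}]'; python3 -m handwheel '[{"xyz":[-0.03,0,-0.22],"angular":[0,0,0]},{"xyz":[-0.03,0,-0.22],"angular":[-0.1,0,0]},{"xyz":[-0.03,0,-0.22],"angular":[-0.1,0,0]}]';python3 - <<'E'
from h import *
need([.523,-.172,.1445],-17)
E
```

```text
time: 12.42
position: [0.5226, -0.1709, 0.1226]
tool_rot: [0.239, 1.555, -0.24]
ft_force: [-4.5, 1.3, 14.6]
grip_width: 0.295
time: 12.67
position: [0.5225, -0.1709, 0.1227]
tool_rot: [0.239, 1.554, -0.24]
ft_force: [-5.6, 0.7, 14.2]
grip_width: 0.295
pos [ 0.5225 -0.1709  0.1227] x [ 0.004 -0.001 -1.   ] jaw -17.5 dcm [ 0.05 -0.11  2.18] rot [0.1 0.2 0.5] t 12.67 F [-5.58  0.65 14.25] g 0.295
```

```bash
python3 -m handwheel '[{"xyz":[0,0,-0.22],"angular":[0,0.1,0]},{"xyz":[0,0,-0.22],"angular":[0,0.1,0]},{"xyz":[0,0,-0.22],"angular":[-0.1,0.1,0]},{"xyz":[0,0,-0.22],"angular":[-0.1,0,0]}]'; python3 -m handwheel '[{"xyz":[0,0,-0.22],"angular":[-0.1,0,0]},{"xyz":[0,0,-0.22],"angular":[-0.1,0,0]},{"xyz":[0,0,-0.22],"angular":[-0.1,0,0]},{"xyz":[0,0,-0.22],"angular":[-0.1,0,0]}]';python3 -m handwheel '[{"xyz":[0,0,-0.22],"angular":[-0.1,0,0]},{"xyz":[0,0,-0.22],"angular":[-0.1,0,0]},{"xyz":[0,0,-0.22],"angular":[-0.1,0,0]},{"xyz":[0,0,-0.22],"angular":[-0.1,0,0]}]';python3 - <<'E'
from h import *
need([.523,-.172,.1445],-17)
snap('wrist','w9'); snap('scene','s9')
q,K,T=load('w9'); p=load('s9')[0]
a=cv2.resize(q[170:320,200:350],(400,400),interpolation=cv2.INTER_CUBIC); b=cv2.resize(p[200:300,300:400],(400,400),interpolation=cv2.INTER_CUBIC)
cv2.imwrite('pics/c12.png',np.hstack([a,b]))
need([.523,-.172,.1445],-17)
E
```

```text
time: 13.0
position: [0.5229, -0.1709, 0.1227]
tool_rot: [0.24, 1.558, -0.24]
ft_force: [-5.5, 1.1, 14.7]
grip_width: 0.292
time: 13.33
position: [0.523, -0.1708, 0.1227]
tool_rot: [0.238, 1.559, -0.242]
ft_force: [-5.2, 0.4, 14.5]
grip_width: 0.296
time: 13.67
position: [0.523, -0.1706, 0.1226]
tool_rot: [0.237, 1.559, -0.244]
ft_force: [-5.0, 0.7, 14.7]
grip_width: 0.297
pos [ 0.523  -0.1706  0.1226] x [-0.002 -0.004 -1.   ] jaw -17.6 dcm [ 0.   -0.14  2.19] rot [ 0.2 -0.1  0.6] t 13.67 F [-4.99  0.65 14.72] g 0.297
pos [ 0.523  -0.1706  0.1226] x [-0.002 -0.004 -1.   ] jaw -17.6 dcm [ 0.   -0.14  2.19] rot [ 0.2 -0.1  0.6] t 13.77 F [-4.23  2.16 14.53] g 0.295
```

View pics/c12.png

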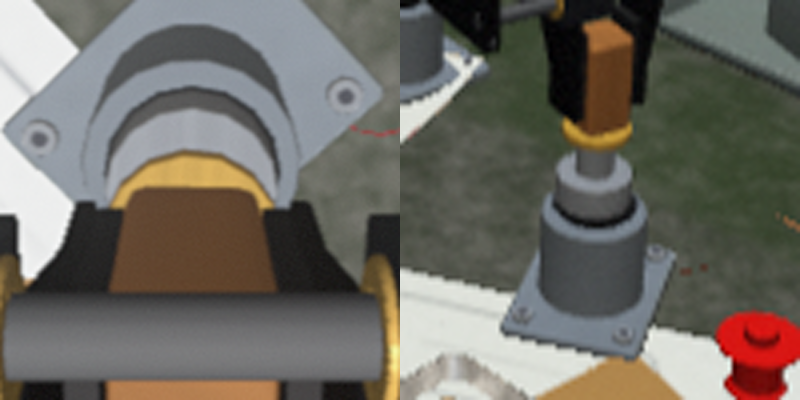

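```bash
python3 -m handwheel '[{"xyz":[0,0,0.2],"angular":[0,0,0]},{"xyz":[0,0,0.5],"angular":[0,0,0]},{"xyz":[0,0,1],"angular":[0,0,0]},{"xyz":[0,0,1],"angular":[0,0,0]},{"xyz":[0,0,1.5],"angular":[0,0,0]}]';python3 -m handwheel '[{"xyz":[0,0,2],"angular":[0,0,0]},{"xyz":[0,0,2],"angular":[0,0,0]},{"xyz":[0,0,1],"angular":[0,0,0]},{"xyz":[0,0,0],"angular":[0,0,0]}]'; python3 - <<'E'
from h import *
need([.528,.2485,.2],-17)
d=snap('scene','s10'); cv2.imwrite('pics/c13.png',cv2.resize(d['pixels'][180:300,290:410],None,fx=5,fy=5,interpolation=cv2.INTER_CUBIC))
E
```

```text
time: 14.18
position: [0.5202, -0.1687, 0.1633]
tool_rot: [0.237, 1.566, -0.243]
ft_force: [0.3, 1.0, -2.0]
grip_width: 0.298
time: 14.52
position: [0.5213, -0.1687, 0.2196]
tool_rot: [0.237, 1.562, -0.243]
ft_force: [0.9, -0.6, -3.1]
grip_width: 0.299
pos [ 0.5213 -0.1687  0.2196] x [-0.005 -0.003 -1.   ] jaw -17.5 dcm [ 0.67 41.72 -1.96] rot [ 0.2 -0.3  0.5] t 14.52 F [ 0.87 -0.6  -3.11] g 0.299
```

View pics/c13.png

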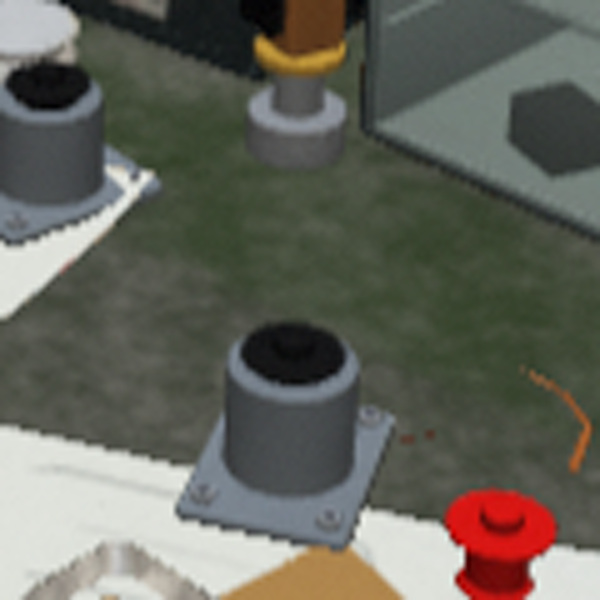

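The cap is home: in the crop its flange sits just above the rim at (293,350), and the tool is clear. Next I carry the tool back.

```bash
python3 -m handwheel '[{"xyz":[0.1,3,0],"angular":[0,0,0]},{"xyz":[0.1,4,0],"angular":[0,0,0]},{"xyz":[0.1,4,0],"angular":[0,0,0]},{"xyz":[0.1,4,0],"angular":[0,0,0]},{"xyz":[0.1,4,0],"angular":[0,0,0]}]';python3 -m handwheel '[{"xyz":[0.1,4,0],"angular":[0,0,0]},{"xyz":[0.1,4,0],"angular":[0,0,0]},{"xyz":[0,2,0],"angular":[0,0,0]},{"xyz":[0,0,0],"angular":[0,0,0]},{"xyz":[0,0,0],"angular":[0,0,0]}]'; python3 - <<'E'
from h import *
need([.528,.2485,.12],-17)
E
```

```text
time: 14.98
position: [0.5215, 0.0133, 0.2146]
tool_rot: [0.25, 1.563, -0.269]
ft_force: [0.7, 0.3, -3.2]
grip_width: 0.293
time: 15.4
position: [0.5172, 0.1309, 0.207]
tool_rot: [0.237, 1.575, -0.256]
ft_force: [-0.2, -0.3, -2.1]
grip_width: 0.296
pos [0.5172 0.1309 0.207 ] x [-0.02  -0.009 -1.   ] jaw -17.9 dcm [ 1.08 11.76 -8.7 ] rot [ 0.5 -1.2  0.9] t 15.4 F [-0.2  -0.31 -2.13] g 0.296
```

```bash
python3 -m handwheel '[{"xyz":[0.4,3.5,0],"angular":[0.5,-1.2,0.5]},{"xyz":[0.4,3.5,-1],"angular":[0,0,0]},{"xyz":[0.2,2,-1],"angular":[0,0,0]},{"xyz":[0,0,0],"angular":[0,0,0]},{"xyz":[0,0,0],"angular":[0,0,0]}]'; python3 - <<'E'
from h import *
need([.528,.2485,.12],-17)
E
```

```text
time: 15.82
position: [0.5271, 0.2157, 0.1819]
tool_rot: [0.241, 1.559, -0.252]
ft_force: [1.5, -0.7, -2.8]
grip_width: 0.298
pos [0.5271 0.2157 0.1819] x [-0.003 -0.006 -1.   ] jaw -18.0 dcm [ 0.09  3.28 -6.19] rot [ 0.4 -0.2  1. ] t 15.82 F [ 1.46 -0.66 -2.82] g 0.298
```

```bash
python3 -m handwheel '[{"xyz":[0.1,2,-1],"angular":[0.3,-0.2,0.5]},{"xyz":[0,1.2,-1],"angular":[0,0,0]},{"xyz":[0,0.4,-1],"angular":[0,0,0]},{"xyz":[0,0,0],"angular":[0,0,0]},{"xyz":[0,0,0],"angular":[0,0,0]}]'; python3 - <<'E'
from h import *
need([.528,.2485,.12],-17)
E
```

```text
time: 16.23
position: [0.5292, 0.2458, 0.1481]
tool_rot: [0.242, 1.557, -0.251]
ft_force: [0.6, -0.8, -2.9]
grip_width: 0.292
pos [0.5292 0.2458 0.1481] x [-0.001 -0.006 -1.   ] jaw -18.0 dcm [-0.12  0.27 -2.81] rot [ 0.3 -0.1  1. ] t 16.23 F [ 0.6  -0.79 -2.9 ] g 0.292
```

```bash
python3 -m handwheel '[{"xyz":[-0.1,0.25,-1],"angular":[0.3,0,0.5]},{"xyz":[0,0,-1],"angular":[0,0,0.5]},{"xyz":[0,0,-0.5],"angular":[0,0,0]},{"xyz":[0,0,0],"angular":[0,0,0]},{"xyz":[0,0,0],"angular":[0,0,0]}]'; python3 - <<'E'
from h import *
need([.528,.2485,.08],-17)
d=snap('wrist','w11');p=snap('scene','s11')
a=cv2.resize(d['pixels'][150:320,190:360],(400,400),interpolation=cv2.INTER_CUBIC); b=cv2.resize(p['pixels'][140:230,185:275],(400,400),interpolation=cv2.INTER_CUBIC)
cv2.imwrite('pics/c14.png',np.hstack([a,b]))
need([.528,.2485,.08],-17)
E
```

```text
time: 16.65
position: [0.5286, 0.2449, 0.1206]
tool_rot: [0.233, 1.559, -0.236]
ft_force: [-0.5, 0.1, -2.6]
grip_width: 0.296
pos [0.5286 0.2449 0.1206] x [-0.001 -0.002 -1.   ] jaw -17.1 dcm [-0.06  0.36 -4.06] rot [ 0.1 -0.1  0.1] t 16.65 F [-0.49  0.14 -2.58] g 0.296
pos [0.5288 0.2452 0.121 ] x [-0.001 -0.001 -1.   ] jaw -17.1 dcm [-0.08  0.33 -4.1 ] rot [ 0.1 -0.1  0.1] t 16.75 F [ 0.04  0.06 -3.04] g 0.295
```

View pics/c14.png

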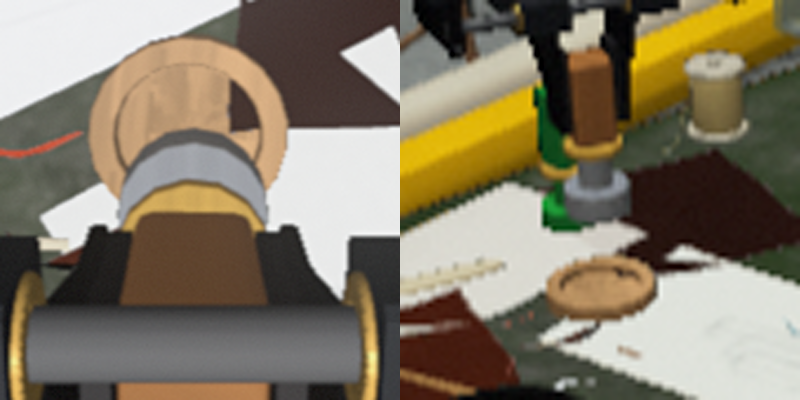

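```bash
python3 - <<'E'
from h import *
from scipy.optimize import least_squares
q,K,T=load('w11'); g=q.max(2)
f=400/170
# cup bottom edge: going up from light cup top face: find where v drops from 'dark gray side' to wood by saturation
hs=cv2.cvtColor(q,cv2.COLOR_BGR2HSV)
pts=[]
for u in range(256,294,4):
    col=hs[190:240,u,1].astype(int); 
    k=next(i for i in range(50) if col[i]<45 and (col[i:i+4]<50).all()); pts.append((u,190+k-.5))
print(pts)
P=np.array([onz(K,T,u,v,.1206-.057)[:2] for u,v in pts]); s=least_squares(lambda c:np.hypot(*(P-c).T)-.020,[.528,.245]); print('cup',s.x,np.round(s.fun*1e3,1))
m=((abs(hs[...,0].astype(int)-15)<4)&(hs[...,1]>70)&(hs[...,2]>130)).astype(np.uint8)*255
w=np.zeros_like(m); w[155:235,222:318]=255; m&=w; m=cv2.morphologyEx(m,cv2.MORPH_OPEN,np.ones((3,3)))
ct,_=cv2.findContours(m,0,1); c=max(ct,key=cv2.contourArea)[:,0]; c=cv2.convexHull(c)[:,0]; c=c[c[:,1]<215]
P=np.array([onz(K,T,*x,.014)[:2] for x in c.astype(float)]); s=least_squares(lambda c:np.hypot(*(P-c).T)-.034,[.528,.245]); print('rest',s.x,np.round(s.fun*1e3,1))
need([.528,.2485,.08],-17)
E
```

```text
[(256, 209.5), (260, 206.5), (264, 205.5), (268, 205.5), (272, 204.5), (276, 205.5), (280, 206.5), (284, 207.5), (288, 209.5), (292, 212.5)]
cup [0.5287444  0.24239233] [-0.3  0.3  0.2 -0.2  0.3 -0.2 -0.2  0.   0.1  0. ]
rest [0.52863144 0.24721617] [ 0.3  0.1  0.1  0.1  0.  -0.  -0.  -0.1 -0.5 -0.5 -1.  -0.7 -0.4 -0.3
 -0.3 -0.  -0.1 -0.2  0.1  0.1]
pos [0.5288 0.2452 0.121 ] x [-0.001 -0.001 -1.   ] jaw -17.1 dcm [-0.08  0.33 -4.1 ] rot [ 0.1 -0.1  0.1] t 16.75 F [ 0.04  0.06 -3.04] g 0.295
```

```bash
python3 -m handwheel '[{"xyz":[0,0.4,-0.5],"angular":[0,0,0]},{"xyz":[0,0.1,-1],"angular":[0,0,0]},{"xyz":[0,0,-1],"angular":[0,0,0]},{"xyz":[0,0,0],"angular":[0,0,0]},{"xyz":[0,0,0],"angular":[0,0,0]}]'; python3 - <<'E'
from h import *
need([.5285,.2495,.063],-17)
E
```

```text
time: 17.17
position: [0.5295, 0.2516, 0.0946]
tool_rot: [0.235, 1.557, -0.234]
ft_force: [0.7, 0.9, -2.9]
grip_width: 0.297
pos [0.5295 0.2516 0.0946] x [ 0.001  0.    -1.   ] jaw -17.1 dcm [-0.1  -0.21 -3.16] rot [-0.   0.1  0.1] t 17.17 F [ 0.7   0.88 -2.9 ] g 0.297
```

```bash
python3 -m handwheel '[{"xyz":[-0.1,-0.2,-0.5],"angular":[0,0.1,0]},{"xyz":[0,0,-0.5],"angular":[0,0,0]},{"xyz":[0,0,-0.5],"angular":[0,0,0]},{"xyz":[0,0,0],"angular":[0,0,0]},{"xyz":[0,0,0],"angular":[0,0,0]}]'; python3 - <<'E'
from h import *
need([.5285,.2495,.063],-17)
E
```

```text
time: 17.58
position: [0.5282, 0.249, 0.0775]
tool_rot: [0.234, 1.559, -0.235]
ft_force: [0.8, 0.1, -2.4]
grip_width: 0.3
pos [0.5282 0.249  0.0775] x [-0.001 -0.    -1.   ] jaw -17.1 dcm [ 0.03  0.05 -1.45] rot [ 0.  -0.1  0.1] t 17.58 F [ 0.76  0.06 -2.44] g 0.3
```

```bash
python3 -m handwheel '[{"xyz":[0,0,-0.3],"angular":[0,0,0]},{"xyz":[0,0,-0.3],"angular":[0,0,0]},{"xyz":[0,0,-0.2],"angular":[0,0,0]},{"xyz":[0,0,0],"angular":[0,0,0]}]'; python3 -m handwheel '[{"xyz":[0,0,-0.2],"angular":[0,0,0]},{"xyz":[0,0,-0.1],"angular":[0,0,0]}]'; python3 - <<'E'
from h import *
need([.5285,.2495,.063],-17)
E
```

```text
time: 17.92
position: [0.5286, 0.2492, 0.0693]
tool_rot: [0.235, 1.558, -0.234]
ft_force: [-0.4, -0.2, -2.4]
grip_width: 0.295
time: 18.08
position: [0.5288, 0.2493, 0.0662]
tool_rot: [0.235, 1.558, -0.234]
ft_force: [0.2, -0.4, -3.0]
grip_width: 0.295
pos [0.5288 0.2493 0.0662] x [ 0.     0.001 -1.   ] jaw -17.1 dcm [-0.03  0.02 -0.32] rot [-0.   0.   0.1] t 18.08 F [ 0.2  -0.4  -3.01] g 0.295
```

No contact at z = 0.0662, so the cup is inside the recess. I go down until it touches the floor.

```bash
python3 -m handwheel '[{"xyz":[0,0,-0.1],"angular":[0,0,0]},{"xyz":[0,0,-0.08],"angular":[0,0,0]}]'; python3 -m handwheel '[{"xyz":[0,0,-0.08],"angular":[0,0,0]}]'; python3 -m handwheel '[{"xyz":[0,0,-0.06],"angular":[0,0,0]}]'; python3 - <<'E'
from h import *
need([.5285,.2495,.063],-17)
E
```

```text
time: 18.25
position: [0.5289, 0.2494, 0.0643]
tool_rot: [0.235, 1.558, -0.234]
ft_force: [-0.8, 0.1, -3.8]
grip_width: 0.301
time: 18.33
position: [0.5289, 0.2494, 0.0635]
tool_rot: [0.235, 1.558, -0.234]
ft_force: [0.9, -0.3, -3.2]
grip_width: 0.296
time: 18.42
position: [0.529, 0.2495, 0.0631]
tool_rot: [0.235, 1.558, -0.234]
ft_force: [-2.9, -0.5, 1.9]
grip_width: 0.295
pos [0.529  0.2495 0.0631] x [ 0.     0.001 -1.   ] jaw -17.1 dcm [-0.05  0.   -0.01] rot [-0.1  0.   0.1] t 18.42 F [-2.85 -0.48  1.91] g 0.295
```

```bash
python3 -m handwheel '[{"xyz":[0,0,0],"angular":[0,0,0]},{"xyz":[0,0,0],"angular":[0,0,0]},{"xyz":[0,0,0],"angular":[0,0,0]}]' 2 10;  python3 -m handwheel '[{"xyz":[0,0,0],"angular":[0,0,0]},{"xyz":[0,0,0],"angular":[0,0,0]},{"xyz":[0,0,0],"angular":[0,0,0]},{"xyz":[0,0,0],"angular":[0,0,0]},{"xyz":[0,0,0],"angular":[0,0,0]}]' 6 10; python3 - <<'E'
from h import *
need([.5285,.2495,.063],-17)
d=snap('wrist','w12');p=snap('scene','s12')
a=cv2.resize(d['pixels'][150:320,190:360],(400,400),interpolation=cv2.INTER_CUBIC); b=cv2.resize(p['pixels'][140:230,185:275],(400,400),interpolation=cv2.INTER_CUBIC)
cv2.imwrite('pics/c15.png',np.hstack([a,b]))
E
```

```text
time: 18.67
position: [0.5291, 0.2496, 0.0631]
tool_rot: [0.235, 1.558, -0.233]
ft_force: [0.2, -0.6, -3.7]
grip_width: 0.301
time: 19.08
position: [0.5312, 0.2506, 0.0656]
tool_rot: [0.238, 1.554, -0.231]
ft_force: [0.3, 0.3, -0.5]
grip_width: 0.587
pos [0.5312 0.2506 0.0656] x [ 0.005  0.004 -1.   ] jaw -17.1 dcm [-0.27 -0.11 -0.26] rot [-0.2  0.3  0.1] t 19.08 F [ 0.3   0.32 -0.54] g 0.587
```

View pics/c15.png

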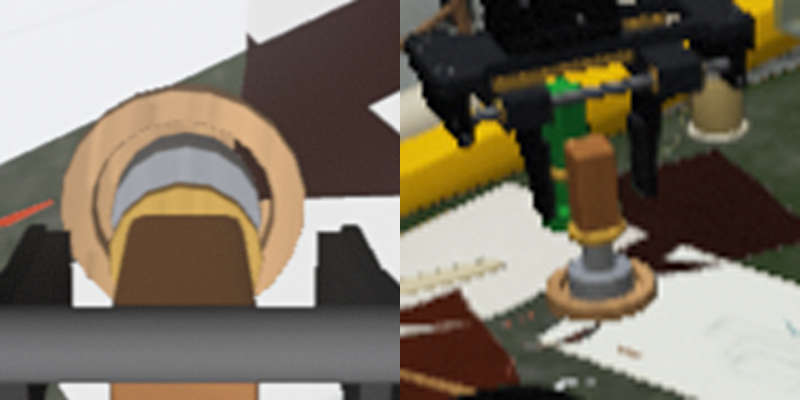

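```bash
python3 -m handwheel '[{"xyz":[-0.1,0,0.5],"angular":[0,0.2,0]},{"xyz":[-0.1,0,1],"angular":[0,0,0]},{"xyz":[0,0,2],"angular":[0,0,0]},{"xyz":[0,0,2],"angular":[0,0,0]},{"xyz":[0,0,3],"angular":[0,0,0]}]' 8 && python3 -m handwheel '[{"xyz":[0,0,3],"angular":[0,0,0]},{"xyz":[0,-2,3],"angular":[0,0,0]},{"xyz":[0,-3,2],"angular":[0,0,0]},{"xyz":[0,-3,0],"angular":[0,0,0]},{"xyz":[0,0,0],"angular":[0,0,0]}]'; python3 -m handwheel '[{"xyz":[0,0,0],"angular":[0,0,0]},{"xyz":[0,0,0],"angular":[0,0,0]},{"xyz":[0,0,0],"angular":[0,0,0]}]'; python3 - <<'E'
from meas import *
d=snap('wrist','w13');p=snap('scene','s13');snap('top','t13')
need([.5285,.15,.22],-17); meas('w13')
b=cv2.resize(p['pixels'][140:300,185:395],None,fx=3.8,fy=3.75,interpolation=cv2.INTER_CUBIC)
cv2.imwrite('pics/c16.png',b)
E
```

```text
time: 19.6
position: [0.5239, 0.2479, 0.1486]
tool_rot: [0.231, 1.568, -0.239]
ft_force: [-0.1, -0.1, -0.8]
grip_width: 0.903
time: 20.02
position: [0.5258, 0.1682, 0.2448]
tool_rot: [0.234, 1.556, -0.227]
ft_force: [1.0, -1.4, -0.5]
grip_width: 0.919
time: 20.27
position: [0.5264, 0.1672, 0.2483]
tool_rot: [0.239, 1.552, -0.227]
ft_force: [-0.7, -0.0, -0.0]
grip_width: 0.921
pos [0.5262 0.1676 0.2474] x [ 0.006  0.006 -1.   ] jaw -17.0 dcm [ 0.23 -1.76 -2.74] rot [-0.3  0.3 -0. ] t 20.42 F [-0.23 -0.53 -0.  ] g 0.916
handle [0.5296 0.2481] [0.0243 0.0236] 72.4 edge (231, 96, 29, 31)
rest [0.5289 0.2476] r 0.03295397325154851
```

View pics/w13.png

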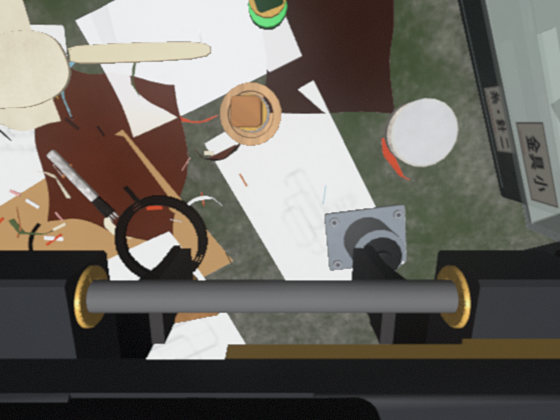

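View pics/c16.png

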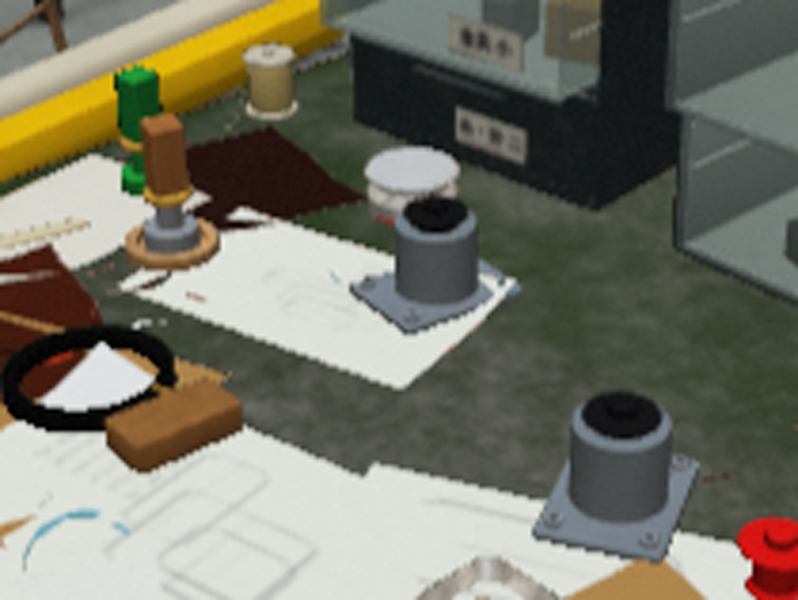

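View pics/t13.png

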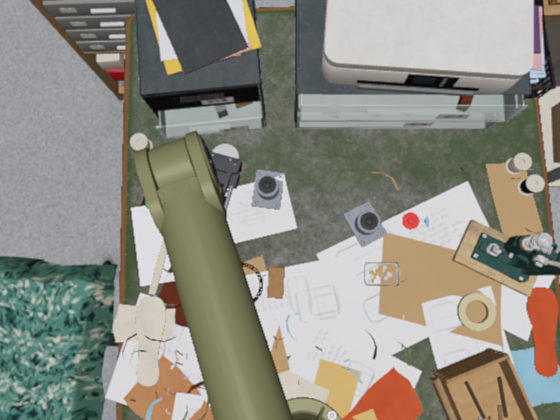

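The tool stands upright in the rest's ring (w13 at 248,110; 0.9 mm from the rest's centre). The cap is home, the bystanders are where they were, and the arm touches nothing. I hand the job in.

```bash
python3 -c "
from bench import *
print(close_job())"
```

```text
the job is handed in; nothing more can be done
None
```

The cap is pressed home and the seating tool is back upright in its rest. I handed the job in at about 20.4 s; it reports no verdict.

**Pressing:** I set the tool's cup over the black cap's boss, about 0.6 mm off centre by the wrist camera. By feel, the first catch took about 4 N and the final click about 8.5 N. The cap bottomed hard 20.6 mm below first contact, which leaves the flange about 3.4 mm above the rim. I then leaned on it with about 16 to 19 N for roughly 2.5 s, with at least 17.5 N of that for the last 1.7 s. The highest contact force I read was about 19 N, but I only read it between moves, so a short peak in between would not show.

**Last checks:**
- **Tool:** it stands in the rest's recess, 0.9 mm from the centre.
- **Cap:** it sits level and low in the scene picture.
- **Surroundings:** the finished block and the bystanders looked unmoved. In the top view the arm partly covered the tin, so I judged the tin from the other two cameras.
- **Arm:** it was clear of everything, with no force reading beyond noise.

**Disagreements:**
- While leaning, there was a steady sideways force of about 5 N. It disappeared on lifting.
- The first wrist-camera estimate of where the cup sat in the gripper was 1 to 2 mm off later ones. I used the view taken just above the cap instead, and the scene camera agreed with that one.

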